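# Put the brass weights back in their case

## Task

Put the three brass weights away in the open wooden case: set each one down gently, not dropped, upright in the round recess made for its size (largest weight in the largest recess, and so on), and when all three are in, close the lid fully. Leave the steel hooked weight and the aluminium cylinder standing where they are.

Things in the scene. Friction and masses are not known exactly. Their poses are not given: they have to be found in the camera images.
- weight_large: large cylindrical brass weight (500 g) with a knob on top: body 48 mm diameter and 31 mm tall, then a short thinner neck (4 mm long), then a round knob 16 mm diameter and 16 mm tall to lift it by; 51 mm tall in all. Stands upright loose on the bench. Origin: centre of its underside, z up
- weight_medium: medium cylindrical brass weight (200 g) with a knob on top: body 36 mm diameter and 21 mm tall, then a short thinner neck (4 mm long), then a round knob 14 mm diameter and 16 mm tall to lift it by; 41 mm tall in all. Stands upright loose on the bench. Origin: centre of its underside, z up
- weight_small: small cylindrical brass weight (100 g) with a knob on top: body 27 mm diameter and 17 mm tall, then a short thinner neck (4 mm long), then a round knob 13 mm diameter and 16 mm tall to lift it by; 37 mm tall in all. Stands upright loose on the bench. Origin: centre of its underside, z up
- recess_large: the large round recess in the case, for the large brass weight: a bevelled blind hole 56 mm in diameter (bevel widens it to 64 mm at the mouth), 12 mm deep, green felt on its floor, in a pale wooden insert block 86 x 76 mm. Fixed. Origin: centre of the recess floor, 18 mm above the bench; the block's top is 12 mm above the origin. Axes as the case's. The three inserts lie side by side along the case, 78 mm apart, in any order
- recess_medium: the medium round recess in the case, for the medium brass weight: a bevelled blind hole 44 mm in diameter (bevel widens it to 52 mm at the mouth), 12 mm deep, green felt on its floor, in a pale wooden insert block 86 x 76 mm. Fixed. Origin: centre of the recess floor, 18 mm above the bench; the block's top is 12 mm above the origin. Axes as the case's
- recess_small: the small round recess in the case, for the small brass weight: a bevelled blind hole 34 mm in diameter (bevel widens it to 42 mm at the mouth), 12 mm deep, green felt on its floor, in a pale wooden insert block 86 x 76 mm. Fixed. Origin: centre of the recess floor, 18 mm above the bench; the block's top is 12 mm above the origin. Axes as the case's
- case: brown wooden weight case, fixed to the bench: an open box 248 mm long (its y), 100 mm deep (its x), 82 mm high, walls 6 mm, with a hinged lid. Origin: centre of its underside on the bench; z up, its x axis points from the front towards the hinge side (away from the robot, more or less). The hinge axis runs along y at x = +50 mm, z = 82 mm (top edge of the back wall)
- lid (a joint): opening angle of the case's lid in rad: 0 closed flat on the rim, about 1.57 upright, 1.95 the end stop, leaning back. The lid is a flat board 10 mm thick, 248 mm long and 104 mm from hinge to free edge (so it overhangs the front by 4 mm when closed), its underside level with the hinge axis when closed. A friction stay holds it at whatever angle it is left; about 3 to 4 N at the free edge moves it. It starts open, leaning back
- hooked_weight: bystander: bright steel cylindrical weight with a wire hook on top, 36 mm diameter, body 40 mm tall, 71 mm with the hook; loose, not to be moved. Origin: centre of its underside
- alu_cylinder: bystander: plain aluminium density cylinder standing on end, 28 mm diameter, 62 mm tall; loose, not to be moved. Origin: centre of its underside
Things that resemble listed ones, but are neither listed nor needed, are in the scene too. Leave any white look-alike of the weight_small alone.

How it is judged:
On the way:
1. all three brass weights stand in their own recesses while the lid is still open (horizontal distance between weight_large and recess_large below 0.008 m and z of weight_large in the frame of recess_large between -0.004 and 0.004 m and angle between each of weight_large, weight_medium, weight_small's own z axis and vertical below 0.1 rad and horizontal distance between weight_medium and recess_medium below 0.008 m and z of weight_medium in the frame of recess_medium between -0.004 and 0.004 m and horizontal distance between weight_small and recess_small below 0.008 m and z of weight_small in the frame of recess_small between -0.004 and 0.004 m and value of joint lid above 0.8 rad), for 0.2 s.
At the end, for the whole second after the job is handed in: Each brass weight stands upright (within 0.1 rad) at rest on the floor of the recess of its own size, within 8 mm of its centre and 4 mm of its floor; the lid is shut (below 0.05 rad); the steel hooked weight and the aluminium cylinder stand within 20 mm of where they were (horizontal distance between weight_large and recess_large below 0.008 m and z of weight_large in the frame of recess_large between -0.004 and 0.004 m and angle between each of weight_large, weight_medium, weight_small's own z axis and vertical below 0.1 rad and linear speed of each of weight_large, weight_medium, weight_small below 0.01 m/s and angular speed of each of weight_large, weight_medium, weight_small below 0.1 rad/s and horizontal distance between weight_medium and recess_medium below 0.008 m and z of weight_medium in the frame of recess_medium between -0.004 and 0.004 m and horizontal distance between weight_small and recess_small below 0.008 m and z of weight_small in the frame of recess_small between -0.004 and 0.004 m and value of joint lid below 0.05 rad and not (distance of hooked_weight from where it was at the start of the episode above 0.02 m) and not (distance of alu_cylinder from where it was at the start of the episode above 0.02 m) and not (angle between hooked_weight's own z axis and vertical above 0.35 rad) and not (angle between alu_cylinder's own z axis and vertical above 0.35 rad)); the robot touches nothing.
It fails at once if a brass weight was dropped into its recess (moving faster than 0.5 m/s within 40 mm of the recess floor) ((horizontal distance between weight_large and recess_large below 0.03 m and z of weight_large in the frame of recess_large below 0.04 m and linear speed of weight_large above 0.5 m/s) or (horizontal distance between weight_large and recess_medium below 0.03 m and z of weight_large in the frame of recess_medium below 0.04 m and linear speed of weight_large above 0.5 m/s) or (horizontal distance between weight_large and recess_small below 0.03 m and z of weight_large in the frame of recess_small below 0.04 m and linear speed of weight_large above 0.5 m/s) or (horizontal distance between weight_medium and recess_large below 0.03 m and z of weight_medium in the frame of recess_large below 0.04 m and linear speed of weight_medium above 0.5 m/s) or (horizontal distance between weight_medium and recess_medium below 0.03 m and z of weight_medium in the frame of recess_medium below 0.04 m and linear speed of weight_medium above 0.5 m/s) or (horizontal distance between weight_medium and recess_small below 0.03 m and z of weight_medium in the frame of recess_small below 0.04 m and linear speed of weight_medium above 0.5 m/s) or (horizontal distance between weight_small and recess_large below 0.03 m and z of weight_small in the frame of recess_large below 0.04 m and linear speed of weight_small above 0.5 m/s) or (horizontal distance between weight_small and recess_medium below 0.03 m and z of weight_small in the frame of recess_medium below 0.04 m and linear speed of weight_small above 0.5 m/s) or (horizontal distance between weight_small and recess_small below 0.03 m and z of weight_small in the frame of recess_small below 0.04 m and linear speed of weight_small above 0.5 m/s)).
It fails at once if the steel hooked weight or the aluminium cylinder was moved more than 20 mm or tipped (distance of any of hooked_weight, alu_cylinder from where it was at the start of the episode above 0.02 m or angle between any of hooked_weight, alu_cylinder's own z axis and vertical above 0.35 rad).
It also fails if it takes over 99 s, if anything falls off the work surface, if the arm or the gripper's body presses on something with over 40 N, if the wrist force passes 120 N, or if a joint passes its speed limit or range.

## Robot

A 7-joint arm with a two-finger parallel gripper is mounted at the origin on the work surface. World frame = base frame: x ahead of the robot, y to its left, z up, the work surface at z = 0. Lengths are in m, angles in rad, forces in N, time in s.
With the tool pointing down it reaches from about 0.4 to 0.875 m from the base axis. Payload 6.5 kg.
Tool frame: the origin (TCP) lies midway between the tips of the shut fingers; the grasp point (between the pads) lies 19 mm behind it; z points along the fingers, x is the direction in which the jaws open and shut, and the axes are right-handed (so a half turn about z gives the same grasp; the last joint's range is limited). The gripper opens to 85 mm and grips with 20 to 120 N. Pads are 22 mm wide; open, the fingers measure 114 mm over their backs; the gripper's body (76 mm by 85 mm) begins 54 mm behind the grasp point. The pads swing forward as they close: fully open they stand 13 mm farther back than shut.
Start: joints at [1.203, 0.536, -0.004, 1.538, 0.003, 1.067, -0.071], TCP at [0.193, -0.621, 0.202] pointing down, gripper open.
Joint ranges: [-2.7, 2.7], [-0.37, 2.16], [-1.27, 1.26], [0.24, 2.4], [-1.31, 4.45], [0.19, 1.91], [-2.76, 2.76]. Speed limits (rad/s): [2.39, 2.39, 3.14, 3.14, 3.14, 3.14, 3.14].

## Interface

Orientations are given as a rotation vector (axis times angle).
In Python, from cell import readout, grab_frame, camera_model, workorder gives the robot as it stands. The module is installed in compiled form; this text tells all that it offers.
- The arm moves only by the tool send_rows, never from a script. Its arguments are lists of equal length, an entry for each row: "rot": the turn, a rotation vector about the tool's x, y, z in degrees, a list of three; "offset": the shift along the tool's x, y, z in cm, a list of three; "jaw": the finger opening in cm, from 0 to 8.54. In form: {"rot": [[ax, ay, az], ...], "offset": [[tx, ty, tz], ...], "jaw": [jaw, ...]}. A call has 1 to 5 rows; each row shifts and turns the commanded pose from where the row before left it, along the tool's axes as they then stand; what a row does not reach is not made up. A row lasts 1/10 s, in which the tool goes at most 50 mm and 8.59 degrees, less where a joint would pass 70% of its speed; a pose out of reach is approached as far as the arm can. A call with a gripper value outside its range is refused whole. The fingers move at their own pace and stop on an object; "grip_force" is the grip in N (left out, the last holds). Time passes only in rows, so rows that do not move let the fingers close. It gives the time, the measured TCP pose, the force and the opening at its end, in the units of the state.
- readout.read_state(): the state, without advancing time (a new reading comes with each control period).
- grab_frame(name): name is "side" or "top"; returns (picture, depth): 400x640x3 uint8, red, green, blue; 400x640 float32, m along the optical axis (not along the pixel's ray), 0 where there is no reading.
- camera_model(name): a dict with "mtx" (3x3 intrinsics, pixels), "R" (3x3) and "t" (3): a world point X has camera coordinates R X + t. Camera axes: x right, y down, z forward; pixel columns grow to the right and rows downward; lengths in m; the calibration is good to about 2 mm. A picture is of the moment at which its call begins. camera_model takes no time and is no camera call.
- workorder.job_done(): hands the job in, once; it reports no verdict.
The state is a dict: "time": time; "joint_pos": joint angles; "dq": joint speeds; "joint_torque": joint torques, N m; "eef_pos": TCP position; "eef_rot": TCP orientation; "contact_force": force on the tool from outside, world axes, zero at the start; "ft_torque": the same for the moment, N m; "width": finger opening in m.
Only numpy, scipy, OpenCV 4.12 (cv2) and the standard library are available. Lean on these libraries where they do the work, as an engineer would, in place of code of your own. Each camera call takes 0.05 s, during which the arm holds its last target.

## Working session

There is one attempt and no reset: what is moved stays moved. The work goes in short steps, Python scripts to look and compute and a tool call to move; the robot and the scene stay as the last step left them, time stands still between calls to the robot, and variables do not carry over. Pictures are saved under pics/ and viewed, and the job is handed in when it is done.

Besides the shell and the picture viewer there is one more tool, called after "Emit:" in YAML: its name, and indented under it one key for each argument. send_rows: Moves the arm, as the interface text tells. Its arguments: {"type":"object","properties":{"rot":{"type":"array"},"offset":{"type":"array"},"jaw":{"type":"array"},"grip_force":{"type":"number"}},"required":["rot","offset","jaw"]}

```bash
mkdir -p pics
python3 - <<'E'
from cell import readout, grab_frame, camera_model
import cv2, numpy as np
print(readout.read_state())
for n in ("side","top"):
    p,d=grab_frame(n); m=camera_model(n)
    print(n,m["mtx"].round(1).tolist(),m["R"].round(3).tolist(),m["t"].round(3).tolist(), d[d>0].min(), d.max(), (d==0).mean())
    cv2.imwrite(f"pics/{n}0.png",p[:,:,::-1]); np.savez(f"{n}0.npz",p=p,d=d,**m)
E
```

```text
{'time': 0.0, 'joint_pos': array([ 1.20277773,  0.53718831, -0.00443885,  1.53886084,  0.00258445,
        1.06728304, -0.07118661]), 'dq': array([ 2.86615782e-05,  2.91344003e-04,  9.39486989e-04, -1.01382757e-04,
       -1.07268550e-03, -6.56421784e-04, -1.26930127e-04]), 'joint_torque': array([-1.27487983e-03, -5.83407032e+01,  1.04834687e+00, -2.59097403e+01,
        1.24194555e-02,  9.73368587e-03,  5.06140077e-05]), 'eef_pos': array([ 0.19300075, -0.61997892,  0.20100356]), 'eef_rot': array([-2.52947910e+00,  1.86157626e+00,  2.29369937e-03]), 'contact_force': array([-0.61775324, -0.27945884,  0.74529892]), 'ft_torque': array([-0.04531236, -0.04646227, -0.04463404]), 'width': 0.08550290237343218}
side [[423.5, 0.0, 315.3], [0.0, 423.5, 205.6], [0.0, 0.0, 1.0]] [[0.894, -0.447, 0.0], [-0.303, -0.606, -0.735], [0.329, 0.657, -0.678]] [-0.465, 0.209, 0.757] 0.05000417 3.1589167 0.004796875
top [[362.8, 0.0, 315.9], [0.0, 362.8, 203.9], [0.0, 0.0, 1.0]] [[-0.006, -1.0, -0.027], [-0.995, 0.008, -0.096], [0.096, 0.026, -0.995]] [-0.007, 0.531, 0.857] 0.7386929 1.6716334 0.004046875
```

View pics/side0.png

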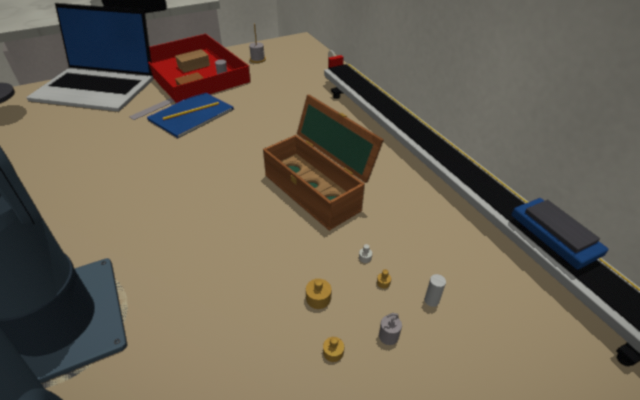

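View pics/top0.png

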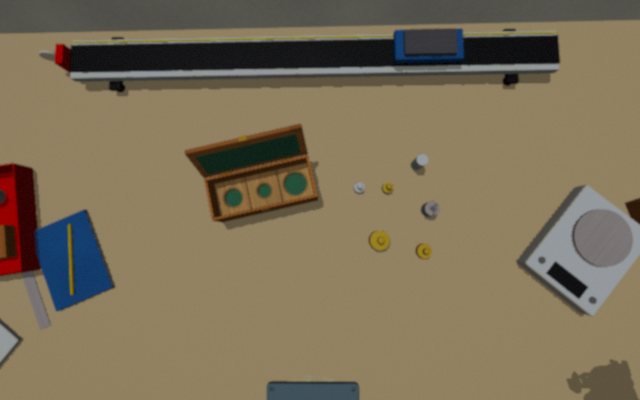

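The side view shows brass at (318,291), (333,348) and (384,277), the white look-alike at (365,253), the hooked weight at (390,329), the aluminium cylinder at (434,291) and the case at (315,180). In the top view the brass is at (380,241), (424,251) and (388,188). The recesses, left to right, are medium, small and large, at (233,198), (264,190) and (295,183).

```bash
cat > h.py <<'E'
import numpy as np, cv2
def cloud(z):
    p,d,K,R,t=[z[k] for k in("p","d","mtx","R","t")]
    v,u=np.mgrid[:400,:640]
    c=np.stack([(u-K[0,2])/K[0,0]*d,(v-K[1,2])/K[1,1]*d,d],-1)
    return (c-t)@R
def ray(z,u,v,h):
    K,R,t=z["mtx"],z["R"],z["t"]
    r=R.T@np.linalg.inv(K)@np.array([u,v,1.]); o=-R.T@t
    return o+r*(h-o[2])/r[2]
def proj(z,X):
    c=z["mtx"]@(z["R"]@np.asarray(X)+z["t"]); return c[:2]/c[2]
E
python3 - <<'E'
from h import *
for n in("top","side"):
    z=dict(np.load(n+"0.npz")); P=cloud(z)
    hsv=cv2.cvtColor(z["p"],cv2.COLOR_RGB2HSV)
    bench=P[250:300,330:370] if n=="top" else P[230:270,200:260]
    print(n,"bench z",np.median(bench[...,2]), bench[...,2].std())
    m=((hsv[...,0]>17)&(hsv[...,0]<32)&(hsv[...,1]>190)&(hsv[...,2]>60)).astype(np.uint8)
    k,l,s,c=cv2.connectedComponentsWithStats(m)
    for i in range(1,k):
        if s[i,4]<30: continue
        q=P[l==i]; zm=q[:,2].max()
        top=q[q[:,2]>zm-0.006]
        vs,us=np.where(l==i)
        print(s[i].tolist(),c[i].round(1),"zmax",zm.round(4),"bbox xy",q[:,:2].min(0).round(3),q[:,:2].max(0).round(3),"top mean",top[:,:2].mean(0).round(4),len(top))
    x=cv2.resize(z["p"][150:280,170:470] if n=="top" else z["p"][80:380,240:480],None,fx=2.6 if n=="top" else 2,fy=2.6 if n=="top" else 2,interpolation=cv2.INTER_CUBIC)
    cv2.imwrite(f"pics/{n}0z.png",x[:,:,::-1])
E
```

```text
top bench z 0.00018775417969976634 0.06049905724787099
[238, 137, 9, 5, 38] [242.2 139.1] zmax 0.1856 bbox xy [0.647 0.127] [0.656 0.145] top mean [0.6511 0.1357] 25
[383, 184, 9, 8, 60] [387.2 187.5] zmax 0.9038 bbox xy [ 0.447 -0.195] [ 0.58  -0.034] top mean [ 0.4465 -0.0339] 1
[69, 225, 4, 69, 163] [ 70.5 259.4] zmax 0.023 bbox xy [0.319 0.586] [0.485 0.607] top mean [0.3995 0.5947] 119
[370, 232, 19, 17, 253] [379.1 240.1] zmax 0.0539 bbox xy [ 0.424 -0.182] [ 0.462 -0.139] top mean [ 0.4448 -0.1606] 32
[417, 245, 14, 13, 140] [423.4 250.6] zmax 0.9038 bbox xy [ 0.402 -0.283] [ 0.447 -0.034] top mean [ 0.4465 -0.0339] 1
side bench z 0.0005268750441256939 0.033317789121722334
```

```bash
sleep 1; ls pics
```

```text
side0.png
side0z.png
top0.png
top0z.png
```

View pics/top0z.png

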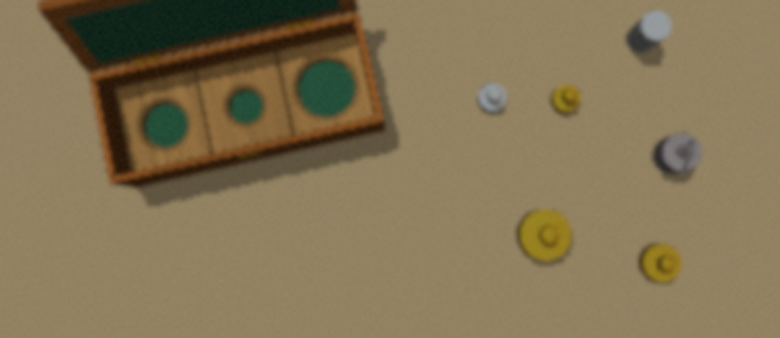

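View pics/side0z.png

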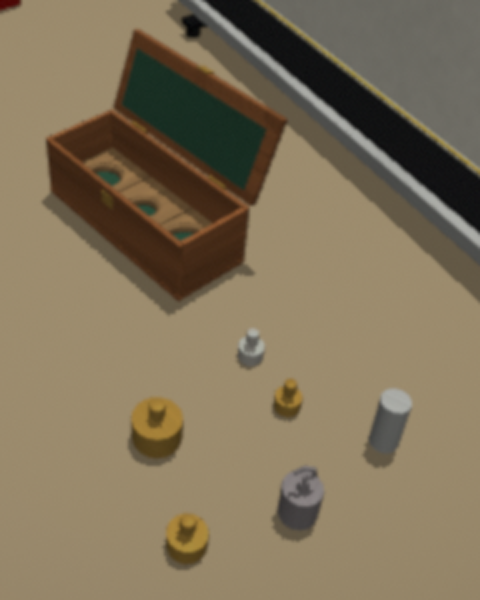

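Run:
```python
from h import *
H={"large":(.051,.031,.024),"medium":(.041,.021,.018),"small":(.037,.017,.0135)}
rois={"top":{"large":(380,241),"medium":(424,251),"small":(388,188),"white":(360,188),"hook":(431,209),"alu":(421,161)},
"side":{"large":(318,291),"medium":(333,348),"small":(384,277),"white":(365,253),"hook":(390,329),"alu":(434,291)}}
for n in rois:
    z=dict(np.load(n+"0.npz")); P=cloud(z)
    for k,(u,v) in rois[n].items():
        w=24
        q=P[v-w:v+w,u-w:u+w].reshape(-1,3)
        c0=ray(z,u,v,.02)
        rad=.035 if k=="large" else .028
        q=q[(np.hypot(*(q[:,:2]-c0[:2]).T)<rad)&(q[:,2]<.09)&(q[:,2]>.008)]
        zs=np.sort(q[:,2]); zt=zs[-4]
        kn=q[q[:,2]>(H[k][1]+.008 if k in H else zt-.01)]
        body=q[(abs(q[:,2]-H[k][1])<.004)] if k in H else q
        def cir(b):
            A=np.c_[2*b[:,:2],np.ones(len(b))]; return 0
        (cx,cy),r=cv2.minEnclosingCircle((body[:,:2]*1000).astype(np.float32))
        print(n,k,"ztop %.4f"%zt,"knob",kn[:,:2].mean(0).round(4) if len(kn) else None,len(kn),"body top circle",round(cx,1),round(cy,1),round(r,1),len(body))
```

```text
top large ztop 0.0532 knob [ 0.4443 -0.1601] 38 body top circle 444.6 -161.1 23.7 273
top medium ztop 0.0418 knob [ 0.418  -0.2673] 32 body top circle 418.3 -268.4 17.7 142
top small ztop 0.0380 knob [ 0.5722 -0.1847] 24 body top circle 572.6 -185.4 13.2 70
top white ztop 0.0379 knob [ 0.5743 -0.115 ] 25 body top circle 574.5 -115.2 13.3 95
top hook ztop 0.0696 knob [ 0.5172 -0.2842] 15 body top circle 519.0 -284.5 18.3 224
top alu ztop 0.0643 knob [ 0.6309 -0.2589] 117 body top circle 631.3 -259.0 14.4 187
side large ztop 0.0527 knob [ 0.4422 -0.1663] 79 body top circle 442.8 -164.0 24.6 381
side medium ztop 0.0421 knob [ 0.4158 -0.2739] 73 body top circle 416.9 -272.4 18.1 276
side small ztop 0.0386 knob [ 0.5703 -0.1906] 51 body top circle 571.3 -189.5 13.4 104
side white ztop 0.0375 knob [ 0.5723 -0.1205] 42 body top circle 572.6 -118.6 14.7 165
side hook ztop 0.0707 knob [ 0.5169 -0.2886] 33 body top circle 516.8 -288.8 18.2 542
side alu ztop 0.0640 knob [ 0.6288 -0.2639] 197 body top circle 630.1 -262.7 14.8 450
```

The zooms show the brass weights standing clear of their neighbours. The felt discs, left to right, are medium, small and large, and the lid is leaning back. Next I'll measure the recesses.

Run:
```python
from h import *
for n in("top","side"):
    z=dict(np.load(n+"0.npz")); P=cloud(z)
    print(n,"cam",(-z["R"].T@z["t"]).round(3))
    hsv=cv2.cvtColor(z["p"],cv2.COLOR_RGB2HSV)
    m=((hsv[...,0]>55)&(hsv[...,0]<95)&(hsv[...,1]>90)).astype(np.uint8)
    k,l,s,c=cv2.connectedComponentsWithStats(m)
    for i in range(1,k):
        if s[i,4]<15: continue
        q=P[l==i]; X=ray(z,*c[i],.018)
        cn,_=cv2.findContours((l==i).astype(np.uint8),0,1)
        e=cv2.fitEllipse(cn[0]) if len(cn[0])>5 else None
        Y=ray(z,*e[0],.018)
        print(s[i].tolist(),c[i].round(1),"zmed",np.median(q[:,2]).round(4),"ray",X[:2].round(4),"ell",Y[:2].round(4),np.round(e[1],1))
    # case rim points: z about .082
    q=P[(abs(P[...,2]-.081)<.005)&(abs(P[...,0]-.56)<.15)&(abs(P[...,1]-.12)<.2)]
    r=cv2.minAreaRect((q[:,:2]*1000).astype(np.float32)); print("rim",r,len(q))
```

```text
top cam [ 0.447 -0.034  0.904]
[197, 135, 102, 38, 1752] [249.5 154.2] zmed 0.1286 ray [0.6583 0.1551] ell [0.6581 0.1551] [ 18.6 140.2]
[286, 174, 20, 20, 313] [295.1 183.5] zmed 0.0186 ray [0.5832 0.0408] ell [0.5832 0.0407] [19.  19.2]
[259, 185, 11, 12, 99] [264.1 190.5] zmed 0.0185 ray [0.5663 0.1177] ell [0.5663 0.1177] [10.2 10.6]
[226, 190, 15, 16, 179] [233.2 197.6] zmed 0.0185 ray [0.5493 0.1943] ell [0.5493 0.1943] [13.9 14.6]
rim ((567.6815795898438, 117.93940734863281), (103.86395263671875, 248.23611450195312), 12.441071510314941) 933
side cam [ 0.23  -0.579  0.667]
[302, 106, 69, 67, 2030] [336.4 139. ] zmed 0.1291 ray [0.716  0.2647] ell [0.7168 0.2613] [30.5 91.3]
[291, 167, 8, 5, 23] [294.7 168.5] zmed 0.0191 ray [0.5601 0.1962] ell [0.5603 0.1956] [3.3 7. ]
rim ((567.877197265625, 115.26094818115234), (111.56098175048828, 251.8821563720703), 13.799410820007324) 969
```

```bash
cat >> h.py <<'E'
def go(x,y,zz,yaw=-77.6,maxcm=4.5):
    from cell import readout
    from scipy.spatial.transform import Rotation as Ro
    s=readout.read_state(); R=Ro.from_rotvec(s["eef_rot"]); p=np.array(s["eef_pos"])
    T=R.as_matrix(); d=T.T@(np.array([x,y,zz])-p)*100
    des=Ro.from_euler("z",yaw,degrees=True)*Ro.from_euler("x",180,degrees=True)
    rv=(R.inv()*des).as_rotvec(degrees=True)
    n=int(np.ceil(np.linalg.norm(d)/maxcm))
    print("t %.2f"%s["time"],"p",p.round(4),"w %.4f"%s["width"],"F",np.round(s["contact_force"],1))
    print("total cm",d.round(2),"rows",n,"each",(d/max(n,1)).round(2),"rot",rv.round(2))
E
python3 -c "
from h import *
go(.418,-.270,.2)"
```

```text
t 0.10 p [ 0.193  -0.6201  0.2011] w 0.0851 F [ 0.2  0.4 -0.3]
total cm [-26.73 -31.89   0.15] rows 10 each [-2.67 -3.19  0.01] rot [0.01 0.09 4.9 ]
```

Emit:
send_rows:
  rot:
    - [0, 0, 0]
    - [0, 0, 0]
    - [0, 0, 0]
    - [0, 0, 0]
    - [0, 0, 0]
  offset:
    - [-2.67, -3.19, 0]
    - [-2.67, -3.19, 0]
    - [-2.67, -3.19, 0]
    - [-2.67, -3.19, 0]
    - [-2.67, -3.19, 0]
  jaw: [4, 4, 4, 4, 4]
  grip_force: 60

```text
time: 0.6
eef_pos: [0.3063, -0.444, 0.2016]
eef_rot: [-2.53, 1.862, 0.001]
contact_force: [0.9, -0.4, -0.2]
width: 0.04
```

Emit:
send_rows:
  rot:
    - [0, 0, 0]
    - [0, 0, 0]
    - [0, 0, 0]
    - [0, 0, 0]
    - [0, 0, 4.9]
  offset:
    - [-2.67, -3.19, 0]
    - [-2.67, -3.19, 0]
    - [-2.67, -3.19, 0]
    - [-2.67, -3.19, 0]
    - [-2.67, -3.19, 0]
  jaw: [4, 4, 4, 4, 4]

```text
time: 1.1
eef_pos: [0.4188, -0.2693, 0.2017]
eef_rot: [2.447, -1.97, -0.001]
contact_force: [1.6, -0.1, -0.2]
width: 0.0396
```

Emit:
send_rows:
  rot:
    - [0, 0, 0]
    - [0, 0, 0]
  offset:
    - [0, 0, 0]
    - [0, 0, 0]
  jaw: [4, 4]

```text
time: 1.3
eef_pos: [0.4185, -0.2701, 0.2017]
eef_rot: [2.451, -1.965, -0.001]
contact_force: [-0.4, -1.0, -1.4]
width: 0.04
```

```bash
python3 -c "
from h import *
go(.418,-.270,.08)"
```

```text
t 1.30 p [ 0.4185 -0.2701  0.2017] w 0.0400 F [-0.4 -1.  -1.4]
total cm [-0.02  0.04 12.17] rows 3 each [-0.01  0.01  4.06] rot [0.03 0.01 0.17]
```

Emit:
send_rows:
  rot:
    - [0, 0, 0]
    - [0, 0, 0]
    - [0, 0, 0]
    - [0, 0, 0]
  offset:
    - [0, 0, 4.5]
    - [0, 0, 4.5]
    - [0, 0, 4.2]
    - [0, 0, 0]
  jaw: [4, 4, 4, 4]

```text
time: 1.7
eef_pos: [0.4132, -0.2701, 0.0653]
eef_rot: [2.445, -1.969, -0.016]
contact_force: [-1.3, 0.1, 0.3]
width: 0.0399
```

```bash
cat >> h.py <<'E'
def snap(tag,box,side=True,f=4,n=None):
    from cell import grab_frame,camera_model
    n=n or("side" if side else "top")
    p,d=grab_frame(n); np.savez(f"{n}_{tag}.npz",p=p,d=d,**camera_model(n))
    a,b,c,e=box
    cv2.imwrite(f"pics/{n}_{tag}.png",cv2.resize(p[c:e,a:b],None,fx=f,fy=f,interpolation=cv2.INTER_CUBIC)[:,:,::-1])
E
python3 -c "
from h import *
snap('a1',(270,420,260,390))
snap('a1',(350,480,180,300),n='top')
go(.418,-.270,.024)"
```

```text
t 1.80 p [ 0.4176 -0.2719  0.0702] w 0.0401 F [0.5 0.1 0.8]
total cm [-0.18 -0.09  4.62] rows 2 each [-0.09 -0.05  2.31] rot [ 0.08  0.03 -0.1 ]
```

View pics/side_a1.png

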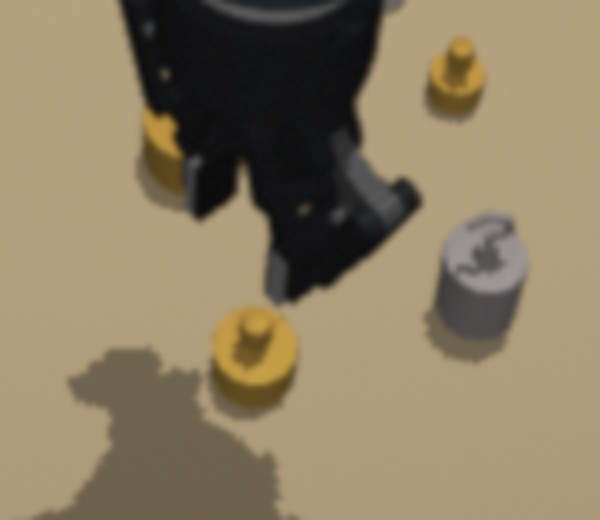

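View pics/top_a1.png

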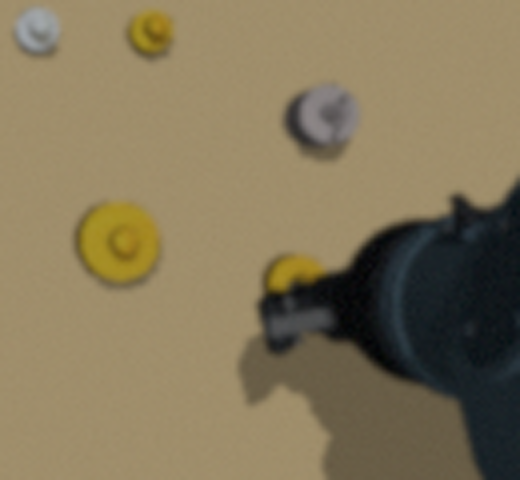

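```bash
python3 -c "
from h import *
from cell import readout
from scipy.spatial.transform import Rotation as Ro
s=readout.read_state();T=Ro.from_rotvec(s['eef_rot']).as_matrix()
for n,o in(('side',(270,260)),('top',(350,180))):
  z=dict(np.load(n+'_a1.npz'))
  for sx in(-.02,0,.02):
    X=s['eef_pos']+T@np.array([sx,0,-.006]); print(n,sx,((proj(z,X)-o)*4).round(0))
"
```

```text
side -0.02 [226. 236.]
side 0 [259. 271.]
side 0.02 [293. 307.]
top -0.02 [293. 293.]
top 0 [328. 285.]
top 0.02 [363. 277.]
```

Those pictures caught the arm while it was still settling, so I'm retaking them now it's still.

Emit:
send_rows:
  rot:
    - [0, 0, 0]
    - [0, 0, 0]
  offset:
    - [0, 0, 0]
    - [0, 0, 0]
  jaw: [4, 4]

```text
time: 2.0
eef_pos: [0.4198, -0.2721, 0.0721]
eef_rot: [-2.447, 1.969, -0.006]
contact_force: [0.0, 0.6, 0.9]
width: 0.0403
```

```bash
python3 -c "
from h import *
from cell import readout
from scipy.spatial.transform import Rotation as Ro
go(.418,-.270,.024)
snap('a2',(270,420,260,390))
snap('a2',(350,480,180,300),n='top')
s=readout.read_state();T=Ro.from_rotvec(s['eef_rot']).as_matrix()
for n,o in(('side',(270,260)),('top',(350,180))):
  z=dict(np.load(n+'_a2.npz'))
  f=f'pics/{n}_a2.png'; im=cv2.imread(f)
  for sx,sy in((-.02,-.011),(-.02,.011),(.02,-.011),(.02,.011),(-.035,-.011),(-.035,.011),(0,0)):
    X=s['eef_pos']+T@np.array([sx,sy,-.005]); u=((proj(z,X)-o)*4+1.5); cv2.circle(im,(int(u[0]),int(u[1])),2,(0,0,255),-1)
  cv2.imwrite(f,im)
"
```

```text
t 2.00 p [ 0.4198 -0.2721  0.0721] w 0.0403 F [0.  0.6 0.9]
total cm [-0.26  0.15  4.8 ] rows 2 each [-0.13  0.07  2.4 ] rot [-0.17 -0.17 -0.04]
```

View pics/side_a2.png

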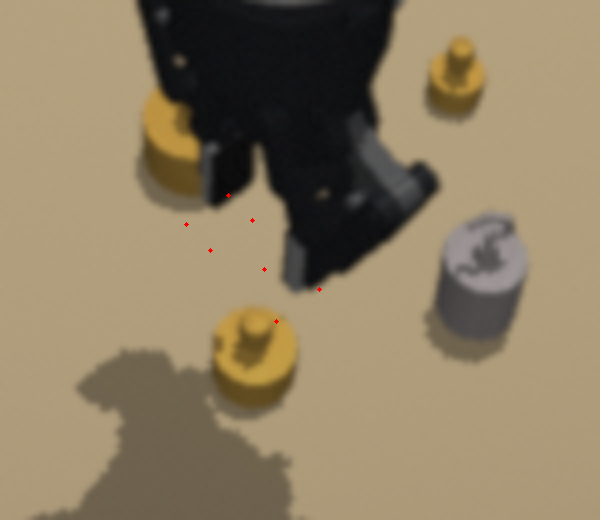

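View pics/top_a2.png

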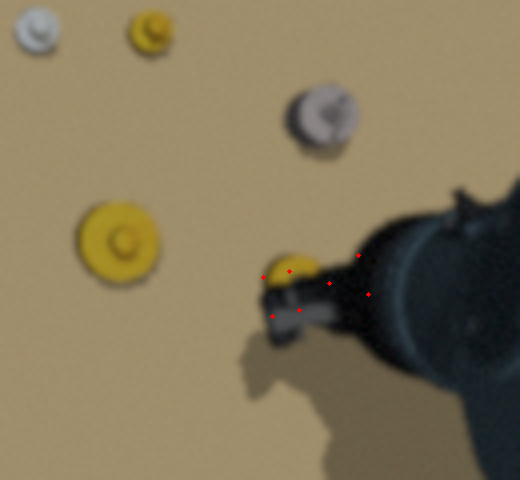

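```bash
python3 -c "
from h import *
from cell import readout
from scipy.spatial.transform import Rotation as Ro
s=readout.read_state();T=Ro.from_rotvec(s['eef_rot']).as_matrix()
for n in('side','top'):
  z=dict(np.load(n+'_a2.npz')); P=cloud(z).reshape(-1,3)
  q=(P-s['eef_pos'])@T
  k=(abs(q[:,0])<.07)&(abs(q[:,1])<.05)
  q=q[k]
  for a,b in((-.01,.01),(-.02,-.01),(-.03,-.02),(-.045,-.03),(-.06,-.045),(-.09,-.06)):
    w=q[(q[:,2]>a)&(q[:,2]<b)]
    for nm,v in(('L',w[w[:,0]<0]),('R',w[w[:,0]>0])):
      if len(v)>3: print(n,a,b,nm,len(v),'x',np.percentile(v[:,0],[3,97]).round(4),'y',np.percentile(v[:,1],[3,97]).round(4))
"
```

```text
side -0.045 -0.03 L 60 x [-0.0302 -0.0184] y [-0.0095  0.0111]
side -0.045 -0.03 R 33 x [0.0226 0.0344] y [-0.0014  0.0111]
side -0.06 -0.045 L 81 x [-0.0311 -0.0187] y [-0.0091  0.0114]
side -0.06 -0.045 R 63 x [0.0216 0.0347] y [0.0015 0.0114]
side -0.09 -0.06 L 190 x [-0.0482 -0.0187] y [-0.006   0.0133]
side -0.09 -0.06 R 226 x [0.0227 0.0527] y [-0.0085  0.0131]
top -0.045 -0.03 L 5 x [-0.0281 -0.0257] y [-0.0124 -0.0082]
top -0.09 -0.06 L 41 x [-0.0518 -0.0295] y [-0.0146 -0.0023]
```

```bash
python3 -c "
from h import *
from cell import readout
from scipy.spatial.transform import Rotation as Ro
for i in range(3):
  s=readout.read_state(); print(s['time'],s['eef_pos'],s['dq'].round(3))
T=Ro.from_rotvec(s['eef_rot']).as_matrix()
for n in('side',):
  z=dict(np.load(n+'_a2.npz')); P=cloud(z).reshape(-1,3)
  q=(P-s['eef_pos'])@T
  q=q[(abs(q[:,0])<.04)&(abs(q[:,1])<.02)]
  print(np.histogram(q[:,2]*1000,np.arange(-60,30,4)))
"
```

```text
2.1 [ 0.4194176  -0.27164638  0.07148586] [-0.001  0.011 -0.     0.008  0.003 -0.004 -0.002]
2.1 [ 0.4194176  -0.27164638  0.07148586] [-0.001  0.011 -0.     0.008  0.003 -0.004 -0.002]
2.1 [ 0.4194176  -0.27164638  0.07148586] [-0.001  0.011 -0.     0.008  0.003 -0.004 -0.002]
(array([35, 43, 38, 37, 35, 29, 20,  0,  0,  0,  0,  0,  0,  0,  0,  0,  0,
        0,  0,  0,  0,  0]), array([-60, -56, -52, -48, -44, -40, -36, -32, -28, -24, -20, -16, -12,
        -8,  -4,   0,   4,   8,  12,  16,  20,  24,  28]))
```

Emit:
send_rows:
  rot:
    - [0, 0, 0]
    - [0, 0, 0]
    - [0, 0, 0]
    - [0, 0, 0]
  offset:
    - [0, 0, 0]
    - [0, 0, 0]
    - [0, 0, 0]
    - [0, 0, 0]
  jaw: [0, 0, 0, 0]

```text
time: 2.5
eef_pos: [0.4184, -0.2708, 0.0699]
eef_rot: [2.448, -1.969, -0.0]
contact_force: [-0.2, -0.0, -0.7]
width: -0.0002
```

```bash
cat > tip.py <<'E'
from h import *
from cell import readout
from scipy.spatial.transform import Rotation as Ro
import sys
snap(sys.argv[1],(270,420,260,390))
s=readout.read_state();T=Ro.from_rotvec(s['eef_rot']).as_matrix()
print(s['time'],s['eef_pos'],s['width'])
z=dict(np.load('side_%s.npz'%sys.argv[1])); P=cloud(z).reshape(-1,3)
q=(P-s['eef_pos'])@T
q=q[(abs(q[:,0])<.04)&(abs(q[:,1])<.02)]
print(np.histogram(q[:,2]*1000,np.arange(-60,60,4)))
w=q[(q[:,2]<-.01)&(q[:,2]>-.05)]; print(len(w), np.percentile(w,[2,98],axis=0).round(4))
f='pics/side_%s.png'%sys.argv[1]; im=cv2.imread(f)
for dz in(0,-.01,-.02,-.03):
  u=(proj(z,s['eef_pos']+T@np.array([0,.011,dz]))-(270,260))*4+1.5; cv2.circle(im,(int(u[0]),int(u[1])),2,(0,0,255),-1)
cv2.imwrite(f,im)
E
python3 tip.py a3
```

```text
2.55 [ 0.41836689 -0.27084263  0.06986069] 0.000386510303807944
(array([ 21,  17,  25,  22,  26,  14,   6,   3,   0,   0,   0,   0,   0,
         0,   0,   0,   0,   0,   0,   0,   0,   9,  43,   9,  10,   7,
        79, 191,  28]), array([-60, -56, -52, -48, -44, -40, -36, -32, -28, -24, -20, -16, -12,
        -8,  -4,   0,   4,   8,  12,  16,  20,  24,  28,  32,  36,  40,
        44,  48,  52,  56]))
82 [[-0.0114 -0.0004 -0.0498]
 [ 0.0139  0.0115 -0.0318]]
```

View pics/side_a3.png

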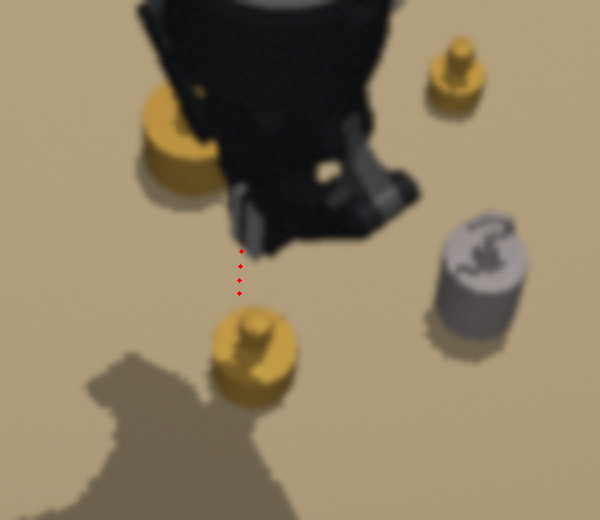

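The shut fingertips show about 30 mm above the reported TCP in both the picture and the depth data. I'll go down carefully and check with the camera and force reading.

Emit:
send_rows:
  rot:
    - [0, 0, 0]
    - [0, 0, 0]
    - [0, 0, 0]
    - [0, 0, 0]
    - [0, 0, 0]
  offset:
    - [0, 0.1, 0]
    - [0, 0, 1.5]
    - [0, 0, 1.5]
    - [0, 0, 1.2]
    - [0, 0, 0]
  jaw: [4, 4, 4, 4, 4]

```text
time: 3.05
eef_pos: [0.4163, -0.2704, 0.0265]
eef_rot: [2.448, -1.968, -0.005]
contact_force: [-1.0, 0.2, -0.5]
width: 0.0401
```

Emit:
send_rows:
  rot:
    - [0, 0, 0]
    - [0, 0, 0]
  offset:
    - [0, 0, 0]
    - [0, 0, 0]
  jaw: [4, 4]

```text
time: 3.25
eef_pos: [0.4179, -0.2713, 0.0284]
eef_rot: [-2.448, 1.969, -0.001]
contact_force: [1.1, -1.1, 0.1]
width: 0.0405
```

```bash
python3 tip.py a4
```

```text
3.3 [ 0.41792642 -0.27137238  0.02849442] 0.04031494167733423
(array([ 28,  37,  31,  32,  40,  20,  16,   5,   0,   0,   0,  35,  22,
         8,  11,   3, 158,  70,  29,  25,  20, 302, 332,   1,   0,   0,
         0,   0,   0]), array([-60, -56, -52, -48, -44, -40, -36, -32, -28, -24, -20, -16, -12,
        -8,  -4,   0,   4,   8,  12,  16,  20,  24,  28,  32,  36,  40,
        44,  48,  52,  56]))
180 [[-0.0251 -0.0089 -0.0496]
 [ 0.0336  0.0117 -0.0108]]
```

View pics/side_a4.png

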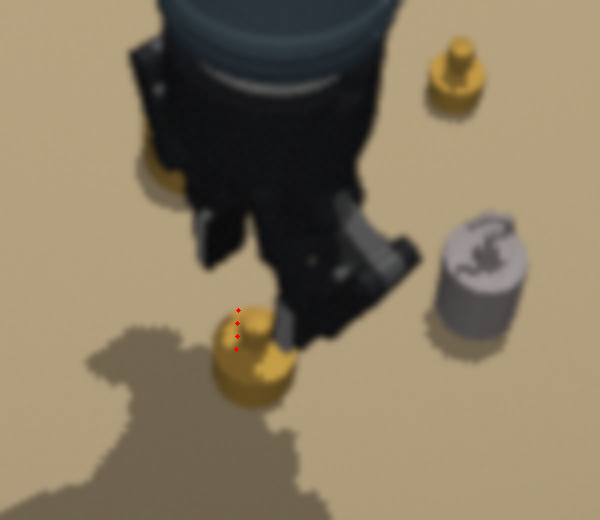

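The fingertips are at about z = 0.06 and straddle the knob from above, so I need to go about 3 cm lower.

Emit:
send_rows:
  rot:
    - [0, 0, 0]
    - [0, 0, 0]
    - [0, 0, 0]
    - [0, 0, 0]
    - [0, 0, 0]
  offset:
    - [0, 0, 1]
    - [0, 0, 1]
    - [0, 0, 0.8]
    - [0, 0, 0]
    - [0, 0, 0]
  jaw: [4, 4, 4, 4, 4]

```text
time: 3.8
eef_pos: [0.4171, -0.2709, -0.0005]
eef_rot: [2.448, -1.969, -0.001]
contact_force: [0.4, 0.4, 0.0]
width: 0.0399
```

```bash
python3 tip.py a5
```

```text
3.85 [ 4.17436404e-01 -2.71038385e-01 -2.14595019e-04] 0.039946224017953176
(array([ 25,  29,  35,  26,  68,  47,  21,  15,   2, 147,  34,  22,  18,
        24, 374, 195,   0,   0,   0,   0,   0,   0,   0,   0,   0,   0,
         0,   0,   0]), array([-60, -56, -52, -48, -44, -40, -36, -32, -28, -24, -20, -16, -12,
        -8,  -4,   0,   4,   8,  12,  16,  20,  24,  28,  32,  36,  40,
        44,  48,  52,  56]))
405 [[-0.0242 -0.0072 -0.0492]
 [ 0.0318  0.018  -0.0122]]
```

View pics/side_a5.png

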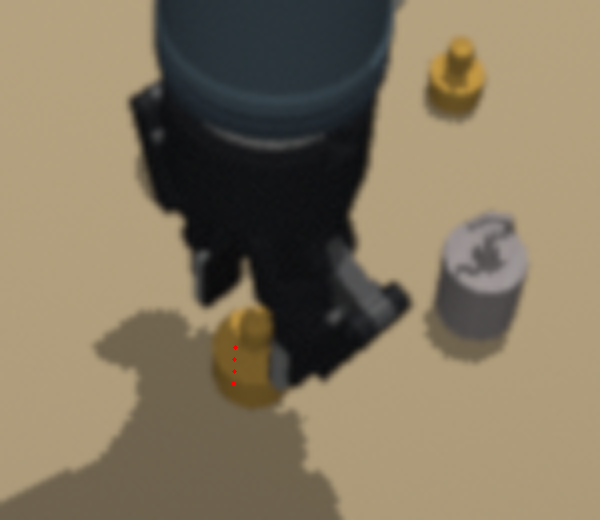

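Emit:
send_rows:
  rot:
    - [0, 0, 0]
    - [0, 0, 0]
    - [0, 0, 0]
    - [0, 0, 0]
    - [0, 0, 0]
  offset:
    - [0, 0, 0.3]
    - [0, 0, 0]
    - [0, 0, 0]
    - [0, 0, 0]
    - [0, 0, 0]
  jaw: [4, 1, 1, 1, 1]
  grip_force: 50

```text
time: 4.35
eef_pos: [0.4175, -0.2712, -0.0029]
eef_rot: [2.448, -1.969, 0.0]
contact_force: [-1.0, -0.7, 2.2]
width: 0.0114
```

```bash
python3 tip.py a6
```

```text
4.4 [ 0.4175055  -0.27121984 -0.00289669] 0.011507563070700206
(array([ 21,  21,  22,  27,  32,  21,  12,   5,  70,  77,  27,  21,  23,
       169, 407,   1,   0,   0,   0,   0,   0,   0,   0,   0,   0,   0,
         0,   0,   0]), array([-60, -56, -52, -48, -44, -40, -36, -32, -28, -24, -20, -16, -12,
        -8,  -4,   0,   4,   8,  12,  16,  20,  24,  28,  32,  36,  40,
        44,  48,  52,  56]))
316 [[-0.0123 -0.0052 -0.049 ]
 [ 0.0194  0.0182 -0.0111]]
```

View pics/side_a6.png

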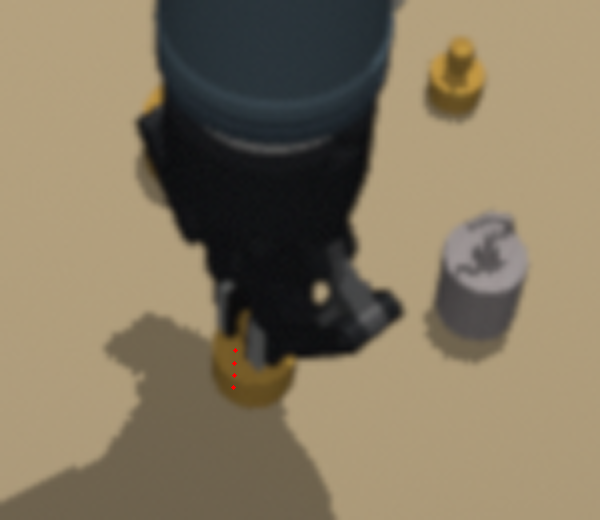

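Emit:
send_rows:
  rot:
    - [0, 0, 0]
    - [0, 0, 0]
    - [0, 0, 0]
    - [0, 0, 0]
    - [0, 0, 0]
  offset:
    - [0, 0, 0]
    - [0, 0, 0]
    - [0, 0, -1]
    - [0, 0, -1]
    - [0, 0, 0]
  jaw: [0.5, 0.5, 0.5, 0.5, 0.5]
  grip_force: 50

```text
time: 4.9
eef_pos: [0.4184, -0.2715, 0.0183]
eef_rot: [-2.448, 1.968, -0.004]
contact_force: [0.4, -0.6, -2.3]
width: 0.0112
```

```bash
python3 tip.py a7
```

```text
4.95 [ 0.41807588 -0.27139141  0.01773011] 0.011523030035372974
(array([ 17,  25,  28,  31,  36,  14,   9,   5, 101,  57,  27,  22,  30,
        19,   4,   0,   0,   0,  75, 601,   8,   0,   0,   0,   0,   0,
         0,   0,   0]), array([-60, -56, -52, -48, -44, -40, -36, -32, -28, -24, -20, -16, -12,
        -8,  -4,   0,   4,   8,  12,  16,  20,  24,  28,  32,  36,  40,
        44,  48,  52,  56]))
331 [[-0.0127 -0.0067 -0.0486]
 [ 0.0192  0.0179 -0.0111]]
```

View pics/side_a7.png

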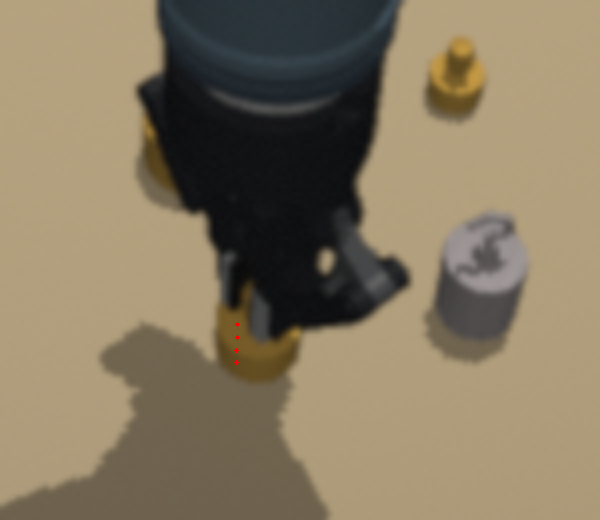

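Lifted: the weight moved up with the fingers, and the force reading dropped by about 2 N. Now I'll carry it to the medium recess.

Emit:
send_rows:
  rot:
    - [0, 0, 0]
    - [0, 0, 0]
    - [0, 0, 0]
    - [0, 0, 0]
    - [0, 0, 0]
  offset:
    - [0, 0, -2]
    - [0, 0, -3]
    - [0, 0, -3]
    - [0, 0, -2]
    - [0, 0, 0]
  jaw: [0.5, 0.5, 0.5, 0.5, 0.5]

```text
time: 5.45
eef_pos: [0.4192, -0.2721, 0.1192]
eef_rot: [-2.448, 1.968, -0.008]
contact_force: [0.8, 1.4, -2.1]
width: 0.0115
```

```bash
python3 -c "
from h import *
go(.5485,.192,.12,maxcm=3.5)"
```

```text
t 5.45 p [ 0.4192 -0.2721  0.1192] w 0.0115 F [ 0.8  1.4 -2.1]
total cm [-42.55 -22.59  -0.14] rows 14 each [-3.04 -1.61 -0.01] rot [-0.21 -0.2  -0.02]
```

Emit:
send_rows:
  rot:
    - [0, 0, 0]
    - [0, 0, 0]
    - [0, 0, 0]
    - [0, 0, 0]
    - [0, 0, 0]
  offset:
    - [-2, -1.1, 0]
    - [-3.3, -1.75, 0]
    - [-3.3, -1.75, 0]
    - [-3.3, -1.75, 0]
    - [-3.3, -1.75, 0]
  jaw: [0.5, 0.5, 0.5, 0.5, 0.5]

```text
time: 5.95
eef_pos: [0.4632, -0.1036, 0.1156]
eef_rot: [2.447, -1.968, -0.003]
contact_force: [1.8, 0.2, -2.2]
width: 0.0112
```

Emit:
send_rows:
  rot:
    - [0, 0, 0]
    - [0, 0, 0]
    - [0, 0, 0]
    - [0, 0, 0]
    - [0, 0, 0]
  offset:
    - [-3.3, -1.75, 0]
    - [-3.3, -1.75, 0]
    - [-3.3, -1.75, 0]
    - [-3.3, -1.75, 0]
    - [-3.3, -1.75, 0]
  jaw: [0.5, 0.5, 0.5, 0.5, 0.5]

```text
time: 6.45
eef_pos: [0.5132, 0.076, 0.1153]
eef_rot: [2.447, -1.968, -0.002]
contact_force: [0.8, -0.3, -1.7]
width: 0.0114
```

Emit:
send_rows:
  rot:
    - [0, 0, 0]
    - [0, 0, 0]
    - [0, 0, 0]
    - [0, 0, 0]
    - [0, 0, 0]
  offset:
    - [-3.3, -1.75, 0]
    - [-3.3, -1.75, 0]
    - [-3.3, -1.75, 0]
    - [-0.9, -0.5, 0]
    - [0, 0, 0]
  jaw: [0.5, 0.5, 0.5, 0.5, 0.5]

```text
time: 6.95
eef_pos: [0.5459, 0.1945, 0.1153]
eef_rot: [2.451, -1.964, -0.003]
contact_force: [1.6, -0.8, -2.0]
width: 0.0114
```

Emit:
send_rows:
  rot:
    - [0, 0, 0]
    - [0, 0, 0]
    - [0, 0, 0]
  offset:
    - [0, 0, 0]
    - [0, 0, 0]
    - [0, 0, 0]
  jaw: [0.5, 0.5, 0.5]

```text
time: 7.25
eef_pos: [0.5469, 0.1907, 0.1167]
eef_rot: [2.445, -1.971, 0.0]
contact_force: [0.2, -0.6, -2.2]
width: 0.0114
```

```bash
python3 -c "
from h import *
snap('b1',(200,400,60,230),f=4)
snap('b1',(170,340,110,240),f=4,n='top')
go(.5485,.192,.0151,maxcm=3.5)"
```

```text
t 7.35 p [0.547  0.1914 0.1169] w 0.0113 F [-0.2 -0.1 -2.2]
total cm [-0.03 -0.16 10.18] rows 3 each [-0.01 -0.05  3.39] rot [ 0.   -0.02 -0.09]
```

View pics/side_b1.png

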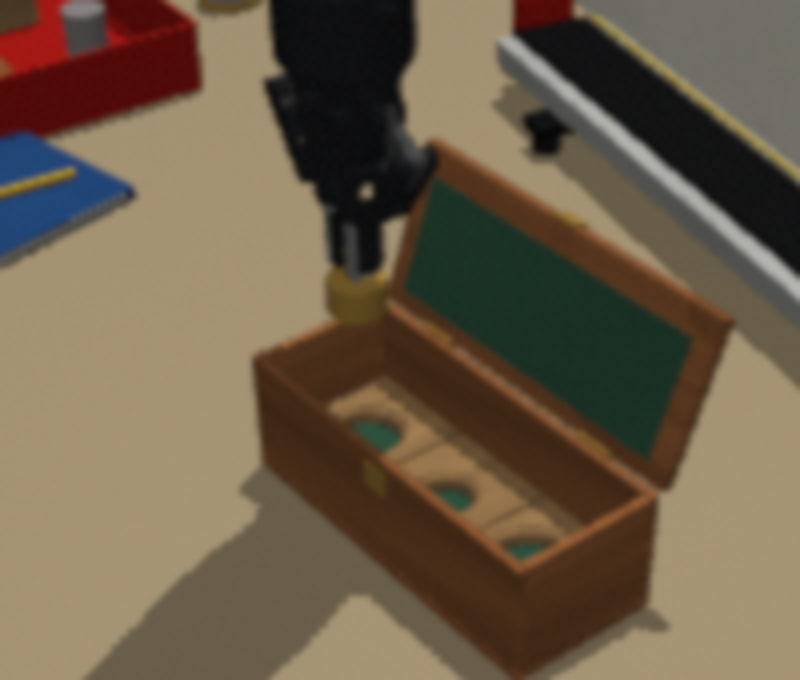

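View pics/top_b1.png

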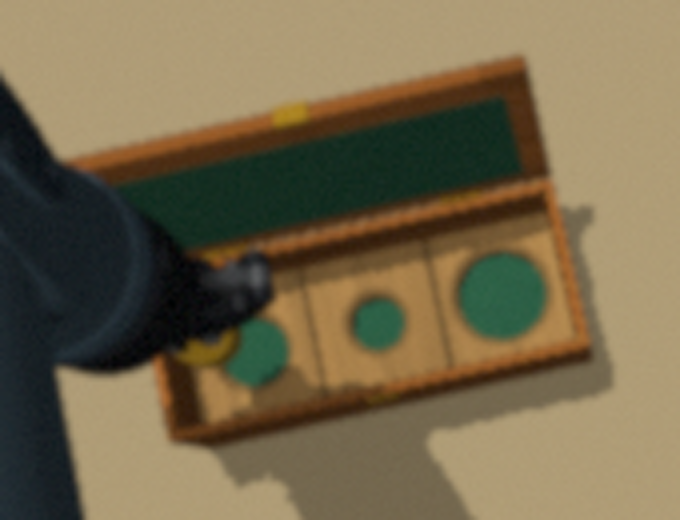

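The weight hangs upright over the left-hand (medium) recess, at side (289,133) and top (221,194). I'll check where its axis is before lowering.

```bash
cat > held.py <<'E'
from h import *
from scipy.optimize import least_squares
import sys
# cylinder-side fit of held brass body, radius given; args: tag r zlow zhigh x y
tag,r,z0,z1,x,y=sys.argv[1],*map(float,sys.argv[2:7])
for n in("side","top"):
    z=dict(np.load(f"{n}_{tag}.npz")); P=cloud(z); hsv=cv2.cvtColor(z["p"],cv2.COLOR_RGB2HSV)
    k=(hsv[...,0]>15)&(hsv[...,0]<32)&(hsv[...,1]>150)&(np.hypot(P[...,0]-x,P[...,1]-y)<.035)&(P[...,2]>z0-.01)&(P[...,2]<z1+.03)
    q=P[k]
    if len(q)<10: print(n,"few",len(q)); continue
    w=q[(q[:,2]>z0+.002)&(q[:,2]<z1-.003)]
    print(n,len(q),len(w),"z",np.percentile(q[:,2],[1,50,99]).round(4))
    if len(w)>10:
        f=least_squares(lambda c:np.hypot(w[:,0]-c[0],w[:,1]-c[1])-r,[x,y],loss="soft_l1",f_scale=.001); print(" axis",f.x.round(4),"cost",np.sqrt(2*f.cost/len(w)).round(4))
E
python3 held.py b1 .018 .119 .14 .547 .191
```

```text
side 149 81 z [0.121  0.1358 0.143 ]
 axis [0.5465 0.1904] cost 0.001
top 85 24 z [0.1237 0.1404 0.1535]
 axis [0.5476 0.1934] cost 0.0003
```

Emit:
send_rows:
  rot:
    - [0, 0, 0]
    - [0, 0, 0]
    - [0, 0, 0]
    - [0, 0, 0]
    - [0, 0, 0]
  offset:
    - [-0.05, -0.16, 2]
    - [0, 0, 2]
    - [0, 0, 2]
    - [0, 0, 1]
    - [0, 0, 0]
  jaw: [0.5, 0.5, 0.5, 0.5, 0.5]

```text
time: 7.85
eef_pos: [0.5474, 0.1926, 0.0457]
eef_rot: [2.446, -1.968, -0.002]
contact_force: [-0.5, 0.2, -0.9]
width: 0.0111
```

Emit:
send_rows:
  rot:
    - [0, 0, 0]
    - [0, 0, 0]
    - [0, 0, 0]
    - [0, 0, 0]
    - [0, 0, 0]
  offset:
    - [0, 0, 0.7]
    - [0, 0, 0.7]
    - [0, 0, 0.7]
    - [0, 0, 0.4]
    - [0, 0, 0]
  jaw: [0.5, 0.5, 0.5, 0.5, 0.5]

```text
time: 8.35
eef_pos: [0.548, 0.1932, 0.0213]
eef_rot: [2.448, -1.968, -0.001]
contact_force: [-0.1, 0.8, -1.3]
width: 0.0114
```

```bash
python3 -c "
from h import *
snap('b2',(200,400,60,230),f=4)
go(.5485,.192,.0151,maxcm=3.5)"
```

```text
t 8.40 p [0.5482 0.1934 0.0217] w 0.0110 F [-0.7 -0.  -1.9]
total cm [0.14 0.   0.66] rows 1 each [0.14 0.   0.66] rot [ 0.03 -0.   -0.  ]
```

View pics/side_b2.png

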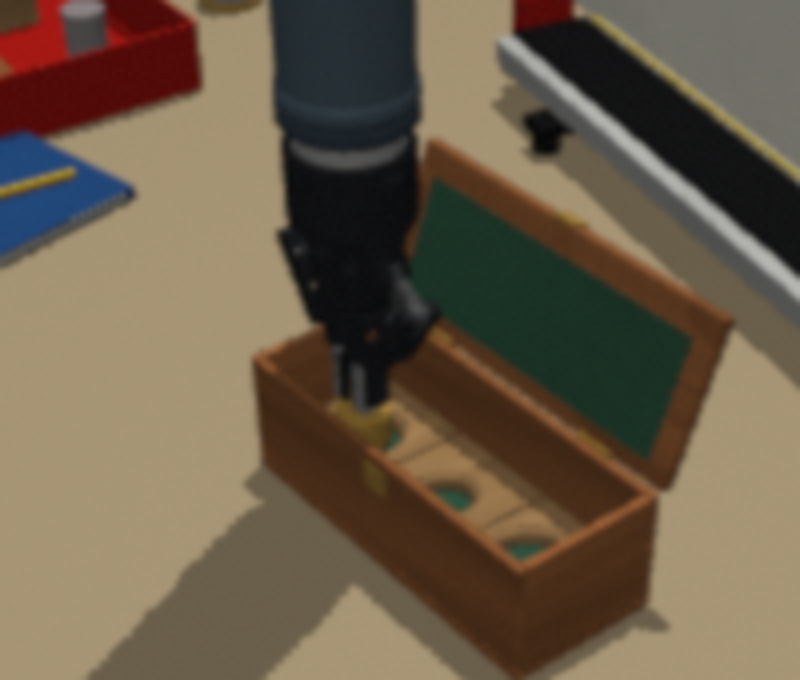

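```bash
python3 held.py b2 .018 .0246 .0456 .548 .193; python3 -c "
from h import *
z=dict(np.load('side_b2.npz'))
for c in((.5493,.1943),(.549,.191)):
  print([((proj(z,(*c,h))-(200,60))*4).round(0) for h in(.018,.03,.0456)])
z=dict(np.load('side0.npz')); P=cloud(z)
q=P[(abs(P[...,2]-.030)<.003)&(np.hypot(P[...,0]-.566,P[...,1]-.116)<.14)]
print(len(q),q.min(0).round(3),q.max(0).round(3))
"
```

```text
side 84 31 z [0.0277 0.0443 0.0475]
 axis [0.5476 0.1939] cost 0.0009
[array([364., 440.]), array([364., 425.]), array([363., 405.])]
[array([366., 443.]), array([365., 428.]), array([364., 408.])]
1026 [ 0.49  -0.017  0.027] [0.639 0.242 0.033]Traceback (most recent call last):
  File "held.py", line 7, in <module>
    z=dict(np.load(f"{n}_{tag}.npz")); P=cloud(z); hsv=cv2.cvtColor(z["p"],cv2.COLOR_RGB2HSV)
           ~~~~~~~^^^^^^^^^^^^^^^^^^
    fid = stack.enter_context(open(os.fspath(file), "rb"))
                              ~~~~^^^^^^^^^^^^^^^^^^^^^^^
FileNotFoundError: [Errno 2] No such file or directory: 'top_b2.npz'
```

Emit:
send_rows:
  rot:
    - [0, 0, 0]
    - [0, 0, 0]
    - [0, 0, 0]
    - [0, 0, 0]
    - [0, 0, 0]
  offset:
    - [0.15, 0, 0]
    - [0, 0, 0.3]
    - [0, 0, 0.2]
    - [0, 0, 0]
    - [0, 0, 0]
  jaw: [0.5, 0.5, 0.5, 0.5, 0.5]

```text
time: 8.9
eef_pos: [0.5487, 0.1919, 0.0168]
eef_rot: [2.448, -1.969, -0.0]
contact_force: [0.0, 0.4, -0.9]
width: 0.0113
```

Emit:
send_rows:
  rot:
    - [0, 0, 0]
    - [0, 0, 0]
    - [0, 0, 0]
  offset:
    - [0, 0, 0.15]
    - [0, 0, 0]
    - [0, 0, 0]
  jaw: [0.5, 0.5, 0.5]

```text
time: 9.2
eef_pos: [0.5487, 0.1919, 0.0154]
eef_rot: [2.448, -1.969, -0.0]
contact_force: [0.0, -0.4, -1.6]
width: 0.0112
```

```bash
python3 -c "
from h import *
snap('b3',(200,400,60,230),f=4)
snap('b3',(170,340,110,240),f=4,n='top')
go(.5485,.192,.0151,maxcm=3.5)";  python3 held.py b3 .018 .018 .039 .548 .193
```

```text
t 9.30 p [0.5487 0.1919 0.0154] w 0.0111 F [-0.3  0.4 -1.8]
total cm [-0.01  0.02  0.03] rows 1 each [-0.01  0.02  0.03] rot [-0. -0. -0.]
side 61 16 z [0.0249 0.039  0.0427]
 axis [0.5483 0.1921] cost 0.001
top 71 21 z [0.0165 0.0378 0.0591]
 axis [0.5487 0.1951] cost 0.0014
```

View pics/side_b3.png

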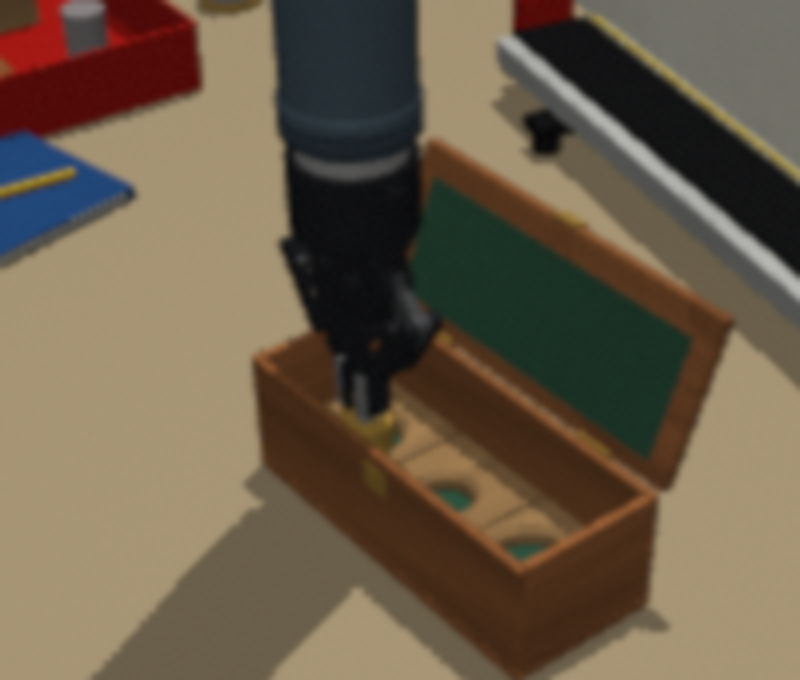

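View pics/top_b3.png

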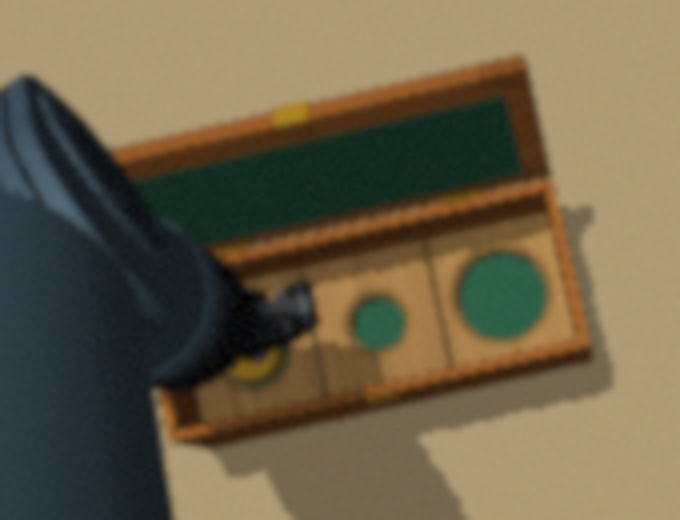

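The top view shows the weight inside the recess, with a green rim around it at (257,373). I'll lower it until the force reading shows contact.

Emit:
send_rows:
  rot:
    - [0, 0, 0]
    - [0, 0, 0]
    - [0, 0, 0]
  offset:
    - [0, 0, 0.1]
    - [0, 0, 0]
    - [0, 0, 0]
  jaw: [0.5, 0.5, 0.5]

```text
time: 9.6
eef_pos: [0.5489, 0.192, 0.0151]
eef_rot: [-2.448, 1.969, -0.001]
contact_force: [-1.1, -1.1, 5.3]
width: 0.0116
```

Emit:
send_rows:
  rot:
    - [0, 0, 0]
    - [0, 0, 0]
    - [0, 0, 0]
  offset:
    - [0, 0, 0.1]
    - [0, 0, 0]
    - [0, 0, 0]
  jaw: [0.5, 0.5, 0.5]

```text
time: 9.9
eef_pos: [0.549, 0.192, 0.0151]
eef_rot: [-2.448, 1.969, -0.001]
contact_force: [-4.4, -1.4, 14.7]
width: 0.0116
```

It made contact at exactly the expected height. Release it and go up.

Emit:
send_rows:
  rot:
    - [0, 0, 0]
    - [0, 0, 0]
    - [0, 0, 0]
    - [0, 0, 0]
    - [0, 0, 0]
  offset:
    - [0, 0, -0.15]
    - [0, 0, 0]
    - [0, 0, 0]
    - [0, 0, 0]
    - [0, 0, 0]
  jaw: [0.5, 0.5, 2, 3.5, 3.5]

```text
time: 10.4
eef_pos: [0.5488, 0.1919, 0.0148]
eef_rot: [2.448, -1.969, -0.0]
contact_force: [0.2, -1.1, 0.2]
width: 0.0344
```

Emit:
send_rows:
  rot:
    - [0, 0, 0]
    - [0, 0, 0]
    - [0, 0, 0]
    - [0, 0, 0]
    - [0, 0, 0]
  offset:
    - [0, 0, -1]
    - [0, 0, -2]
    - [0, 0, -4]
    - [0, 0, -3.5]
    - [0, 0, -1]
  jaw: [3.5, 3.5, 3.5, 3.5, 3.5]

```text
time: 10.9
eef_pos: [0.5513, 0.1931, 0.1345]
eef_rot: [-2.443, 1.965, -0.005]
contact_force: [1.3, 0.3, -0.1]
width: 0.035
```

```bash
python3 -c "
from h import *
snap('b4',(200,400,60,230),f=4)
go(.444,-.163,.13)"
```

```text
t 10.95 p [0.5512 0.1929 0.1343] w 0.0348 F [0.1 0.2 1.6]
total cm [32.46 18.1   0.27] rows 9 each [3.61 2.01 0.03] rot [-0.38  0.06 -0.02]
```

View pics/side_b4.png

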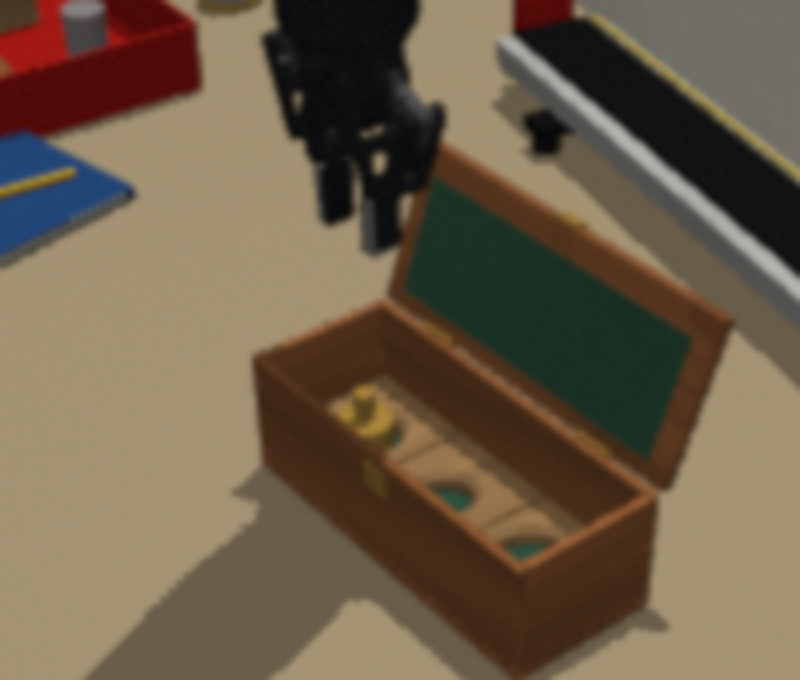

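The medium weight is seated upright at side zoom (365,415). Next, the large one.

Emit:
send_rows:
  rot:
    - [0, 0, 0]
    - [0, 0, 0]
    - [0, 0, 0]
    - [0, 0, 0]
    - [0, 0, 0]
  offset:
    - [3.6, 2, 0]
    - [4, 2.25, 0]
    - [4, 2.25, 0]
    - [4, 2.25, 0]
    - [4, 2.25, 0]
  jaw: [4, 4, 4, 4, 4]

```text
time: 11.45
eef_pos: [0.4818, -0.0249, 0.1291]
eef_rot: [2.448, -1.968, -0.002]
contact_force: [0.2, -1.4, 0.0]
width: 0.0402
```

Emit:
send_rows:
  rot:
    - [0, 0, 0]
    - [0, 0, 0]
    - [0, 0, 0]
    - [0, 0, 0]
    - [0, 0, 0]
  offset:
    - [4, 2.25, 0]
    - [4, 2.25, 0]
    - [4, 2.2, 0]
    - [0.8, 0.4, 0]
    - [0, 0, 0]
  jaw: [4, 4, 4, 4, 4]

```text
time: 11.95
eef_pos: [0.4402, -0.1651, 0.1292]
eef_rot: [2.443, -1.973, -0.002]
contact_force: [0.4, -0.2, 0.3]
width: 0.0397
```

Emit:
send_rows:
  rot:
    - [0, 0, 0]
    - [0, 0, 0]
    - [0, 0, 0]
  offset:
    - [0, 0, 0]
    - [0, 0, 0]
    - [0, 0, 0]
  jaw: [4, 4, 4]

```text
time: 12.25
eef_pos: [0.442, -0.1618, 0.1298]
eef_rot: [-2.451, 1.965, 0.001]
contact_force: [0.8, -0.2, -0.1]
width: 0.0397
```

```bash
python3 -c "
from h import *
go(.444,-.1625,.06)"
```

```text
t 12.25 p [ 0.442  -0.1618  0.1298] w 0.0397 F [ 0.8 -0.2 -0.1]
total cm [ 0.11 -0.18  6.98] rows 2 each [ 0.06 -0.09  3.49] rot [-0.    0.03  0.15]
```

Emit:
send_rows:
  rot:
    - [0, 0, 0]
    - [0, 0, 0]
    - [0, 0, 0]
    - [0, 0, 0]
    - [0, 0, 0]
  offset:
    - [0.1, -0.18, 3]
    - [0, 0, 3]
    - [0, 0, 2]
    - [0, 0, 0]
    - [0, 0, 0]
  jaw: [4, 4, 4, 4, 4]

```text
time: 12.75
eef_pos: [0.4438, -0.1633, 0.0502]
eef_rot: [-2.449, 1.967, 0.001]
contact_force: [-0.7, -0.3, 0.9]
width: 0.04
```

```bash
python3 -c "
from h import *
snap('c1',(250,400,210,340))
go(.444,-.1625,.0072)"
```

```text
t 12.80 p [ 0.4443 -0.1637  0.0507] w 0.0399 F [-0.1 -0.5  1.2]
total cm [-0.13  0.01  4.35] rows 1 each [-0.13  0.01  4.35] rot [-0.06 -0.03  0.04]
```

View pics/side_c1.png

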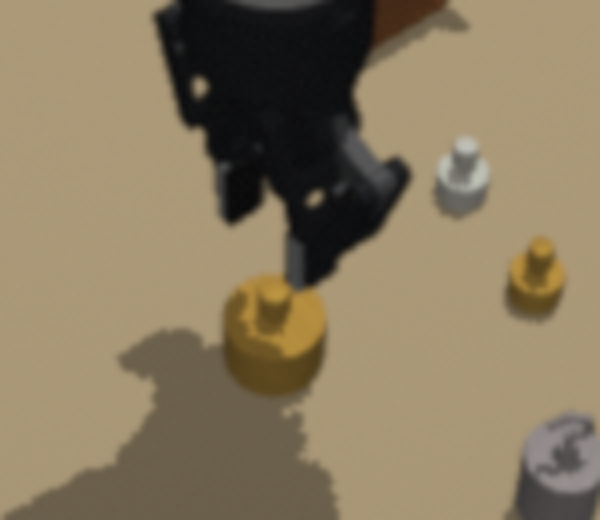

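The fingers straddle the knob of the large weight at side zoom (274,300). I'll go down 4.3 cm and grip harder.

Emit:
send_rows:
  rot:
    - [0, 0, 0]
    - [0, 0, 0]
    - [0, 0, 0]
    - [0, 0, 0]
    - [0, 0, 0]
  offset:
    - [-0.1, 0, 1.5]
    - [0, 0, 1.5]
    - [0, 0, 1]
    - [0, 0, 0.3]
    - [0, 0, 0]
  jaw: [4, 4, 4, 4, 4]

```text
time: 13.3
eef_pos: [0.4435, -0.1631, 0.0072]
eef_rot: [-2.448, 1.969, -0.0]
contact_force: [-0.1, 0.6, 0.8]
width: 0.0399
```

Emit:
send_rows:
  rot:
    - [0, 0, 0]
    - [0, 0, 0]
    - [0, 0, 0]
    - [0, 0, 0]
    - [0, 0, 0]
  offset:
    - [0, 0, 0]
    - [0, 0, 0]
    - [0, 0, 0]
    - [0, 0, 0]
    - [0, 0, 0]
  jaw: [0.5, 0.5, 0.5, 0.5, 0.5]
  grip_force: 80

```text
time: 13.8
eef_pos: [0.4439, -0.1634, 0.0078]
eef_rot: [-2.448, 1.969, -0.002]
contact_force: [-1.1, -0.4, 5.9]
width: 0.0126
```

```bash
python3 -c "
from h import *
snap('c2',(250,400,210,340))
go(.444,-.1625,.0072)"
```

```text
t 13.85 p [ 0.4438 -0.1634  0.0078] w 0.0127 F [-1.  -0.6  6.5]
total cm [-0.09 -0.04  0.06] rows 1 each [-0.09 -0.04  0.06] rot [-0.06 -0.05 -0.02]
```

View pics/side_c2.png

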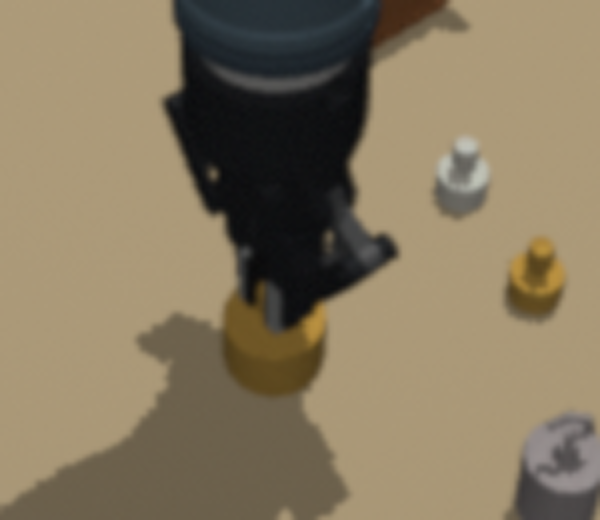

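Emit:
send_rows:
  rot:
    - [0, 0, 0]
    - [0, 0, 0]
    - [0, 0, 0]
    - [0, 0, 0]
    - [0, 0, 0]
  offset:
    - [0, 0, -1]
    - [0, 0, -2]
    - [0, 0, -3]
    - [0, 0, -3]
    - [0, 0, -2.5]
  jaw: [0.5, 0.5, 0.5, 0.5, 0.5]

```text
time: 14.35
eef_pos: [0.4428, -0.1629, 0.1237]
eef_rot: [-2.448, 1.969, -0.0]
contact_force: [0.8, 0.5, -5.0]
width: 0.0122
```

Emit:
send_rows:
  rot:
    - [0, 0, 0]
    - [0, 0, 0]
  offset:
    - [0, 0, 0]
    - [0, 0, 0]
  jaw: [0.5, 0.5]

```text
time: 14.55
eef_pos: [0.4428, -0.163, 0.1218]
eef_rot: [2.448, -1.969, 0.0]
contact_force: [-0.3, -0.3, -5.1]
width: 0.0126
```

```bash
python3 -c "
from h import *
go(.5825,.039,.12)"
```

```text
t 14.55 p [ 0.4428 -0.163   0.1218] w 0.0126 F [-0.3 -0.3 -5.1]
total cm [-16.73 -17.98   0.17] rows 6 each [-2.79 -3.    0.03] rot [ 0.   -0.01 -0.01]
```

Emit:
send_rows:
  rot:
    - [0, 0, 0]
    - [0, 0, 0]
    - [0, 0, 0]
    - [0, 0, 0]
    - [0, 0, 0]
  offset:
    - [-1.2, -1.3, 0]
    - [-2.6, -2.8, 0]
    - [-2.8, -3, 0]
    - [-2.8, -3, 0]
    - [-2.8, -3, 0]
  jaw: [0.5, 0.5, 0.5, 0.5, 0.5]

```text
time: 15.05
eef_pos: [0.544, -0.0144, 0.1197]
eef_rot: [2.446, -1.967, -0.005]
contact_force: [0.0, -0.6, -4.1]
width: 0.0125
```

Emit:
send_rows:
  rot:
    - [0, 0, 0]
    - [0, 0, 0]
    - [0, 0, 0]
    - [0, 0, 0]
    - [0, 0, 0]
  offset:
    - [-2.8, -3, 0]
    - [-1.4, -1.5, 0]
    - [-0.3, -0.4, 0]
    - [0, 0, 0]
    - [0, 0, 0]
  jaw: [0.5, 0.5, 0.5, 0.5, 0.5]

```text
time: 15.55
eef_pos: [0.5816, 0.0369, 0.1205]
eef_rot: [2.444, -1.969, -0.002]
contact_force: [-0.8, -0.6, -4.8]
width: 0.0124
```

Emit:
send_rows:
  rot:
    - [0, 0, 0]
    - [0, 0, 0]
  offset:
    - [0, 0, 0]
    - [0, 0, 0]
  jaw: [0.5, 0.5]

```text
time: 15.75
eef_pos: [0.5827, 0.0374, 0.1217]
eef_rot: [2.446, -1.97, -0.0]
contact_force: [-0.2, -0.3, -4.7]
width: 0.012
```

```bash
python3 -c "
from h import *
go(.5826,.0385,.0254)
snap('d1',(200,400,60,230),f=4)
snap('d1',(170,340,110,240),f=4,n='top')
go(.5826,.0385,.0254)"; python3 held.py d1 .024 .115 .146 .582 .038
```

```text
t 15.75 p [0.5827 0.0374 0.1217] w 0.0120 F [-0.2 -0.3 -4.7]
total cm [-0.12 -0.02  9.63] rows 3 each [-0.04 -0.01  3.21] rot [ 0.04 -0.03 -0.1 ]
t 15.85 p [0.583  0.038  0.1219] w 0.0120 F [-0.7 -0.5 -4.4]
total cm [-0.06  0.03  9.65] rows 3 each [-0.02  0.01  3.22] rot [ 0.01 -0.01 -0.06]
side 426 229 z [0.1152 0.1391 0.1592]
 axis [0.5823 0.0374] cost 0.0009
top few 0
```

View pics/side_d1.png

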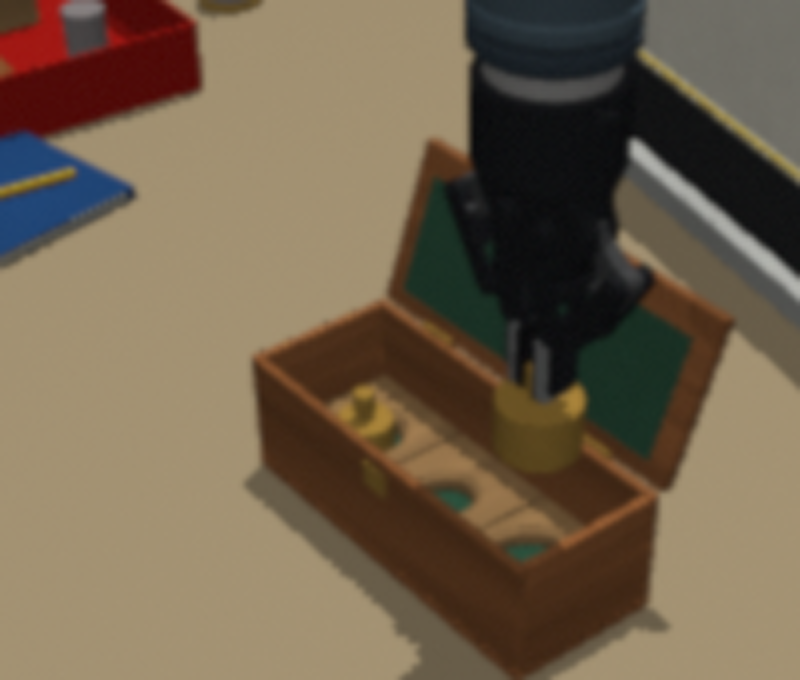

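View pics/top_d1.png

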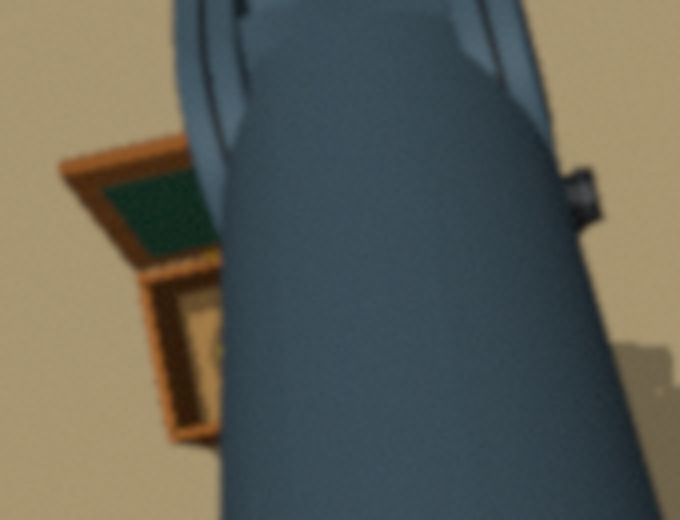

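The large weight hangs plumb over the right-hand recess, and the arm blocks the top view. I'll lower it, slowly at the end.

Emit:
send_rows:
  rot:
    - [0, 0, 0]
    - [0, 0, 0]
    - [0, 0, 0]
    - [0, 0, 0]
    - [0, 0, 0]
  offset:
    - [-0.07, 0, 1.5]
    - [0, 0, 2]
    - [0, 0, 2]
    - [0, 0, 1.5]
    - [0, 0, 0.5]
  jaw: [0.5, 0.5, 0.5, 0.5, 0.5]

```text
time: 16.35
eef_pos: [0.5814, 0.0392, 0.0446]
eef_rot: [2.446, -1.967, -0.004]
contact_force: [-1.2, 0.1, -3.9]
width: 0.0122
```

Emit:
send_rows:
  rot:
    - [0, 0, 0]
    - [0, 0, 0]
    - [0, 0, 0]
    - [0, 0, 0]
    - [0, 0, 0]
  offset:
    - [0, 0, 0.5]
    - [0, 0, 0.4]
    - [0, 0, 0]
    - [0, 0, 0]
    - [0, 0, 0]
  jaw: [0.5, 0.5, 0.5, 0.5, 0.5]

```text
time: 16.85
eef_pos: [0.5835, 0.0395, 0.0385]
eef_rot: [-2.448, 1.968, -0.001]
contact_force: [-0.3, 0.1, -5.6]
width: 0.0122
```

```bash
python3 -c "
from h import *
snap('d2',(200,400,60,230),f=4)
go(.5826,.0385,.0254)"; python3 held.py d2 .024 .03 .06 .582 .038|head -2
```

```text
t 16.90 p [0.5835 0.0395 0.0384] w 0.0124 F [-1.   0.5 -4.9]
total cm [0.07 0.11 1.3 ] rows 1 each [0.07 0.11 1.3 ] rot [-0.06 -0.01 -0.01]
side 192 21 z [0.0519 0.0619 0.08  ]
 axis [0.5837 0.0392] cost 0.0008Traceback (most recent call last):
  File "held.py", line 7, in <module>
    z=dict(np.load(f"{n}_{tag}.npz")); P=cloud(z); hsv=cv2.cvtColor(z["p"],cv2.COLOR_RGB2HSV)
           ~~~~~~~^^^^^^^^^^^^^^^^^^
    fid = stack.enter_context(open(os.fspath(file), "rb"))
                              ~~~~^^^^^^^^^^^^^^^^^^^^^^^
FileNotFoundError: [Errno 2] No such file or directory: 'top_d2.npz'
```

View pics/side_d2.png

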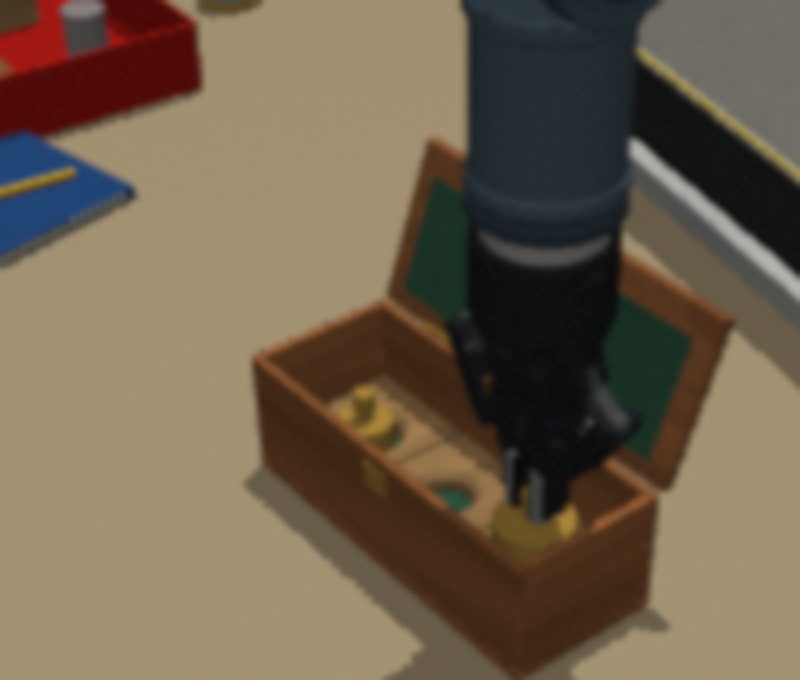

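The large weight is 13 mm above its seat, at side zoom (535,525). After a 1 mm correction I'll lower it in small steps.

Emit:
send_rows:
  rot:
    - [0, 0, 0]
    - [0, 0, 0]
    - [0, 0, 0]
    - [0, 0, 0]
    - [0, 0, 0]
  offset:
    - [0.07, 0.1, 0.3]
    - [0, 0, 0.4]
    - [0, 0, 0.3]
    - [0, 0, 0]
    - [0, 0, 0]
  jaw: [0.5, 0.5, 0.5, 0.5, 0.5]

```text
time: 17.4
eef_pos: [0.5821, 0.0386, 0.0277]
eef_rot: [2.448, -1.968, -0.0]
contact_force: [0.9, 0.6, -5.1]
width: 0.0121
```

Emit:
send_rows:
  rot:
    - [0, 0, 0]
    - [0, 0, 0]
    - [0, 0, 0]
  offset:
    - [0, 0, 0.2]
    - [0, 0, 0]
    - [0, 0, 0]
  jaw: [0.5, 0.5, 0.5]

```text
time: 17.7
eef_pos: [0.5823, 0.0386, 0.0259]
eef_rot: [-2.448, 1.969, -0.0]
contact_force: [0.2, 0.1, -4.5]
width: 0.012
```

Emit:
send_rows:
  rot:
    - [0, 0, 0]
    - [0, 0, 0]
    - [0, 0, 0]
  offset:
    - [0, 0, 0.15]
    - [0, 0, 0]
    - [0, 0, 0]
  jaw: [0.5, 0.5, 0.5]

```text
time: 18.0
eef_pos: [0.5824, 0.0386, 0.0258]
eef_rot: [2.448, -1.969, 0.001]
contact_force: [-3.6, -0.5, 10.3]
width: 0.0125
```

Seated at TCP 0.0258, as expected. Release it and go up.

Emit:
send_rows:
  rot:
    - [0, 0, 0]
    - [0, 0, 0]
    - [0, 0, 0]
    - [0, 0, 0]
    - [0, 0, 0]
  offset:
    - [0, 0, -0.1]
    - [0, 0, 0]
    - [0, 0, 0]
    - [0, 0, 0]
    - [0, 0, 0]
  jaw: [0.5, 0.5, 2, 3.5, 3.5]
  grip_force: 50

```text
time: 18.5
eef_pos: [0.5826, 0.0386, 0.0255]
eef_rot: [-2.448, 1.968, -0.001]
contact_force: [0.1, -0.3, 0.6]
width: 0.0349
```

Emit:
send_rows:
  rot:
    - [0, 0, 0]
    - [0, 0, 0]
    - [0, 0, 0]
    - [0, 0, 0]
    - [0, 0, 0]
  offset:
    - [0, 0, -1]
    - [0, 0, -2]
    - [0, 0, -4]
    - [0, 0, -3]
    - [0, 0, -1]
  jaw: [3.5, 3.5, 3.5, 3.5, 3.5]

```text
time: 19.0
eef_pos: [0.5847, 0.0388, 0.1395]
eef_rot: [-2.445, 1.966, -0.007]
contact_force: [0.6, -0.3, 0.3]
width: 0.0352
```

```bash
python3 -c "
from h import *
snap('d3',(200,400,60,230),f=4)
go(.572,-.188,.13)"
```

```text
t 19.05 p [0.5846 0.0388 0.1395] w 0.0347 F [ 0.5 -0.2 -0.1]
total cm [21.88  6.11  0.93] rows 6 each [3.65 1.02 0.15] rot [-0.35 -0.04 -0.02]
```

View pics/side_d3.png

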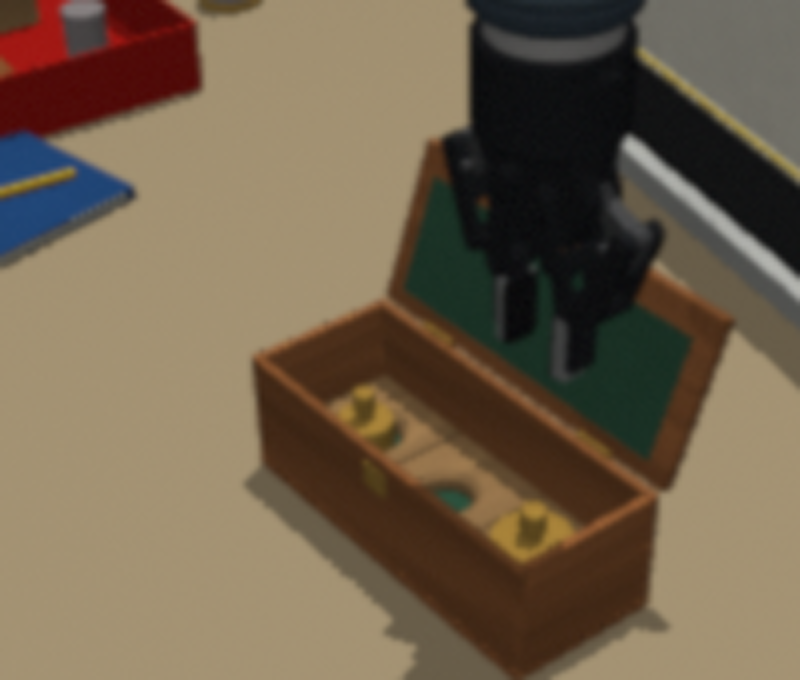

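The large weight is seated at zoom (532,530). Next, the small one.

Emit:
send_rows:
  rot:
    - [0, 0, 0]
    - [0, 0, 0]
    - [0, 0, 0]
    - [0, 0, 0]
    - [0, 0, 0]
  offset:
    - [3, 0.8, 0]
    - [4, 1.15, 0]
    - [4, 1.15, 0]
    - [4, 1.1, 0]
    - [4, 1.1, 0]
  jaw: [3.5, 3.5, 3.5, 3.5, 3.5]

```text
time: 19.55
eef_pos: [0.5702, -0.1599, 0.1344]
eef_rot: [2.448, -1.968, -0.002]
contact_force: [0.0, 0.2, 0.8]
width: 0.0354
```

Emit:
send_rows:
  rot:
    - [0, 0, 0]
    - [0, 0, 0]
    - [0, 0, 0]
    - [0, 0, 0]
    - [0, 0, 0]
  offset:
    - [2, 0.6, 0]
    - [0.85, 0.2, 0]
    - [0, 0, 0]
    - [0, 0, 0]
    - [0, 0, 0]
  jaw: [3.5, 3.5, 3.5, 3.5, 3.5]

```text
time: 20.05
eef_pos: [0.5699, -0.1855, 0.1352]
eef_rot: [-2.451, 1.964, 0.001]
contact_force: [0.9, 0.3, 0.4]
width: 0.0351
```

```bash
python3 -c "
from h import *
go(.572,-.188,.04)"
```

```text
t 20.05 p [ 0.5699 -0.1855  0.1352] w 0.0351 F [0.9 0.3 0.4]
total cm [ 0.3  -0.15  9.52] rows 3 each [ 0.1  -0.05  3.17] rot [-0.01  0.07  0.17]
```

Emit:
send_rows:
  rot:
    - [0, 0, 0]
    - [0, 0, 0]
    - [0, 0, 0]
    - [0, 0, 0]
    - [0, 0, 0]
  offset:
    - [0.25, -0.15, 3]
    - [0, 0, 3]
    - [0, 0, 2.5]
    - [0, 0, 1]
    - [0, 0, 0]
  jaw: [3.5, 3.5, 3.5, 3.5, 3.5]

```text
time: 20.55
eef_pos: [0.5708, -0.1887, 0.0393]
eef_rot: [2.449, -1.966, -0.004]
contact_force: [-0.3, 0.0, 0.4]
width: 0.0351
```

Emit:
send_rows:
  rot:
    - [0, 0, 0]
    - [0, 0, 0]
  offset:
    - [0, 0, 0]
    - [0, 0, 0]
  jaw: [3.5, 3.5]

```text
time: 20.75
eef_pos: [0.5728, -0.1902, 0.0419]
eef_rot: [-2.448, 1.968, -0.004]
contact_force: [-0.0, -0.7, -0.6]
width: 0.0349
```

```bash
python3 -c "
from h import *
snap('e1',(310,460,200,330))
go(.572,-.188,-.007)"
```

```text
t 20.80 p [ 0.5727 -0.1903  0.0418] w 0.0348 F [ 0.   0.7 -0.2]
total cm [-0.24  0.03  4.88] rows 2 each [-0.12  0.02  2.44] rot [-0.13 -0.07 -0.  ]
```

View pics/side_e1.png

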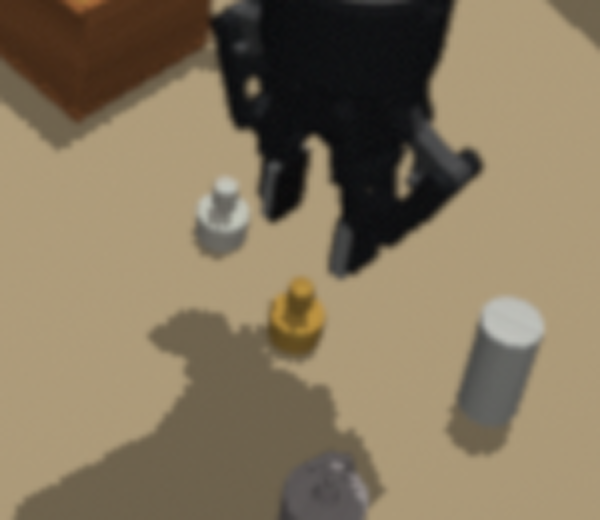

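The fingers are above the small weight at zoom (298,300), well clear of the white one and the bystanders. I'll shift 2 mm back and go down.

Emit:
send_rows:
  rot:
    - [0, 0, 0]
    - [0, 0, 0]
    - [0, 0, 0]
    - [0, 0, 0]
    - [0, 0, 0]
  offset:
    - [-0.22, 0, 1]
    - [0, 0, 1.5]
    - [0, 0, 1.5]
    - [0, 0, 0.7]
    - [0, 0, 0.1]
  jaw: [3.5, 3.5, 3.5, 3.5, 3.5]

```text
time: 21.3
eef_pos: [0.5697, -0.1876, -0.0095]
eef_rot: [2.447, -1.968, -0.004]
contact_force: [-0.0, -0.4, 0.0]
width: 0.0349
```

Emit:
send_rows:
  rot:
    - [0, 0, 0]
    - [0, 0, 0]
  offset:
    - [0, 0, 0]
    - [0, 0, 0]
  jaw: [3.5, 3.5]

```text
time: 21.5
eef_pos: [0.5715, -0.1881, -0.0073]
eef_rot: [-2.448, 1.968, -0.001]
contact_force: [0.1, -0.1, -0.1]
width: 0.035
```

```bash
python3 -c "
from h import *
snap('e2',(310,460,200,330))
go(.572,-.188,-.007)"
```

```text
t 21.55 p [ 0.5715 -0.1881 -0.0071] w 0.0349 F [-0.3  0.   0.6]
total cm [-0.   -0.05 -0.01] rows 1 each [-0.   -0.05 -0.01] rot [-0.05 -0.03 -0.01]
```

View pics/side_e2.png

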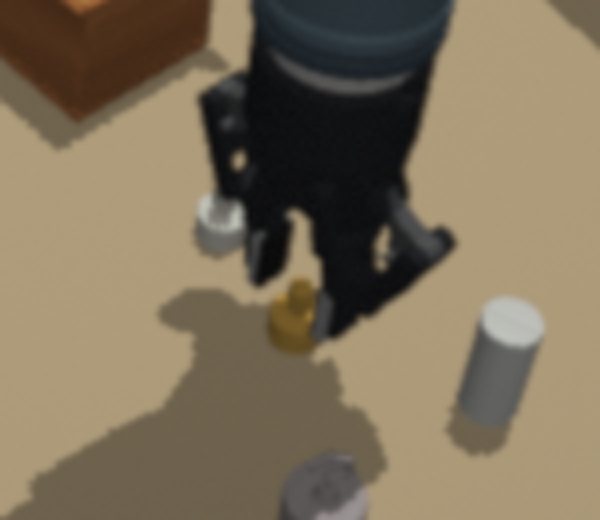

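The fingers bracket the knob; now close and lift.

Emit:
send_rows:
  rot:
    - [0, 0, 0]
    - [0, 0, 0]
    - [0, 0, 0]
    - [0, 0, 0]
    - [0, 0, 0]
  offset:
    - [0, 0, 0]
    - [0, 0, 0]
    - [0, 0, 0]
    - [0, 0, 0]
    - [0, 0, 0]
  jaw: [0.3, 0.3, 0.3, 0.3, 0.3]
  grip_force: 50

```text
time: 22.05
eef_pos: [0.5715, -0.1882, -0.0071]
eef_rot: [-2.448, 1.969, -0.001]
contact_force: [-1.1, -0.3, 5.8]
width: 0.0101
```

Emit:
send_rows:
  rot:
    - [0, 0, 0]
    - [0, 0, 0]
    - [0, 0, 0]
    - [0, 0, 0]
    - [0, 0, 0]
  offset:
    - [0, 0, -1]
    - [0, 0, -2.5]
    - [0, 0, -3.5]
    - [0, 0, -3.5]
    - [0, 0, -1.5]
  jaw: [0.3, 0.3, 0.3, 0.3, 0.3]

```text
time: 22.55
eef_pos: [0.5728, -0.1883, 0.1159]
eef_rot: [-2.447, 1.967, -0.007]
contact_force: [0.6, -0.2, -0.4]
width: 0.0107
```

Emit:
send_rows:
  rot:
    - [0, 0, 0]
    - [0, 0, 0]
  offset:
    - [0, 0, 0]
    - [0, 0, 0]
  jaw: [0.3, 0.3]

```text
time: 22.75
eef_pos: [0.5702, -0.1878, 0.1114]
eef_rot: [2.448, -1.968, -0.002]
contact_force: [0.1, -0.2, -1.7]
width: 0.0104
```

```bash
python3 -c "
from h import *
snap('e3',(310,460,160,290))
go(.5657,.1153,.113)"
```

```text
t 22.80 p [ 0.5697 -0.1876  0.1107] w 0.0107 F [ 0.6  0.1 -0.6]
total cm [-29.67  -6.11  -0.21] rows 7 each [-4.24 -0.87 -0.03] rot [ 0.15  0.08 -0.  ]
```

View pics/side_e3.png

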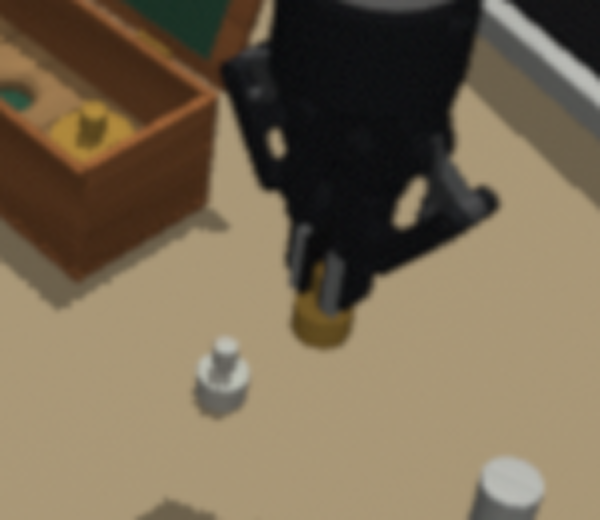

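Emit:
send_rows:
  rot:
    - [0, 0, 0]
    - [0, 0, 0]
    - [0, 0, 0]
    - [0, 0, 0]
    - [0, 0, 0]
  offset:
    - [-1.5, -0.3, 0]
    - [-3, -0.6, 0]
    - [-3.6, -0.75, 0]
    - [-3.6, -0.75, 0]
    - [-3.6, -0.75, 0]
  jaw: [0.3, 0.3, 0.3, 0.3, 0.3]

```text
time: 23.3
eef_pos: [0.5676, -0.0288, 0.1111]
eef_rot: [2.448, -1.967, -0.004]
contact_force: [-0.6, 0.3, -1.2]
width: 0.0106
```

Emit:
send_rows:
  rot:
    - [0, 0, 0]
    - [0, 0, 0]
    - [0, 0, 0]
    - [0, 0, 0]
    - [0, 0, 0]
  offset:
    - [-3.6, -0.75, 0]
    - [-3.6, -0.75, 0]
    - [-3.6, -0.75, 0]
    - [-2.5, -0.5, 0]
    - [-1, -0.2, 0]
  jaw: [0.3, 0.3, 0.3, 0.3, 0.3]

```text
time: 23.8
eef_pos: [0.5652, 0.1192, 0.1113]
eef_rot: [2.454, -1.962, -0.005]
contact_force: [-0.8, -0.2, -1.6]
width: 0.0102
```

Emit:
send_rows:
  rot:
    - [0, 0, 0]
    - [0, 0, 0]
    - [0, 0, 0]
    - [0, 0, 0]
  offset:
    - [0, 0, 0]
    - [0, 0, 0]
    - [0, 0, 0]
    - [0, 0, 0]
  jaw: [0.3, 0.3, 0.3, 0.3]

```text
time: 24.2
eef_pos: [0.5673, 0.1124, 0.1122]
eef_rot: [2.445, -1.971, 0.001]
contact_force: [0.2, -0.3, -1.0]
width: 0.0105
```

```bash
python3 -c "
from h import *
snap('f1',(200,400,60,230),f=4)
snap('f1',(170,340,110,240),f=4,n='top')
go(.5655,.1153,.0109)"; python3 held.py f1 .0135 .12 .137 .566 .115
```

```text
t 24.30 p [0.5673 0.1131 0.1124] w 0.0106 F [-0.  -0.7 -1.7]
total cm [-0.26  0.13 10.15] rows 3 each [-0.09  0.04  3.38] rot [-0.   -0.02 -0.1 ]
side 97 54 z [0.12   0.1314 0.1381]
 axis [0.5679 0.1126] cost 0.0009
top 22 6 z [0.1219 0.1347 0.161 ]
```

View pics/side_f1.png

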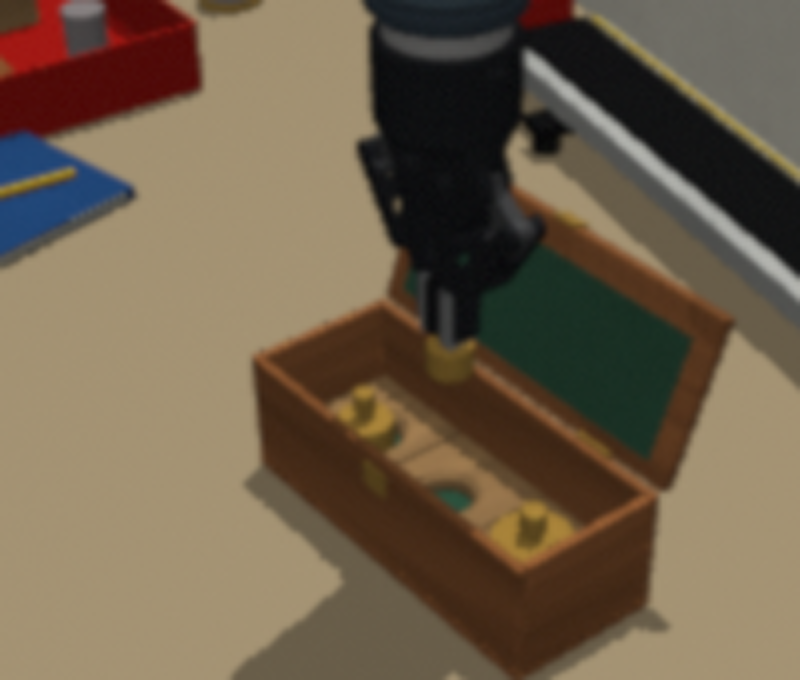

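The small weight hangs plumb over the middle recess. The midpoint of the two seated positions, (0.5656, 0.1153), matches the target.

Emit:
send_rows:
  rot:
    - [0, 0, 0]
    - [0, 0, 0]
    - [0, 0, 0]
    - [0, 0, 0]
    - [0, 0, 0]
  offset:
    - [-0.22, 0.12, 1.5]
    - [0, 0, 2]
    - [0, 0, 2]
    - [0, 0, 1.5]
    - [0, 0, 0.5]
  jaw: [0.3, 0.3, 0.3, 0.3, 0.3]

```text
time: 24.8
eef_pos: [0.5644, 0.1155, 0.0358]
eef_rot: [2.446, -1.968, -0.002]
contact_force: [0.3, -0.1, -0.6]
width: 0.0102
```

Emit:
send_rows:
  rot:
    - [0, 0, 0]
    - [0, 0, 0]
    - [0, 0, 0]
    - [0, 0, 0]
    - [0, 0, 0]
  offset:
    - [0, 0, 0.5]
    - [0, 0, 0.4]
    - [0, 0, 0]
    - [0, 0, 0]
    - [0, 0, 0]
  jaw: [0.3, 0.3, 0.3, 0.3, 0.3]

```text
time: 25.3
eef_pos: [0.5659, 0.1162, 0.0289]
eef_rot: [-2.448, 1.968, -0.001]
contact_force: [-0.6, -1.4, -1.6]
width: 0.0103
```

```bash
python3 -c "
from h import *
snap('f2',(200,400,60,230),f=4)
snap('f2',(170,340,110,240),f=4,n='top')
go(.5655,.1153,.0109)"; python3 held.py f2 .0135 .032 .048 .566 .115
```

```text
t 25.40 p [0.5658 0.1162 0.0288] w 0.0107 F [-0.3  0.7 -1. ]
total cm [0.08 0.05 1.79] rows 1 each [0.08 0.05 1.79] rot [-0.04 -0.   -0.01]
side 70 23 z [0.0368 0.0478 0.0549]
 axis [0.5665 0.1168] cost 0.0011
top 10 3 z [0.0305 0.0486 0.0549]
```

View pics/side_f2.png

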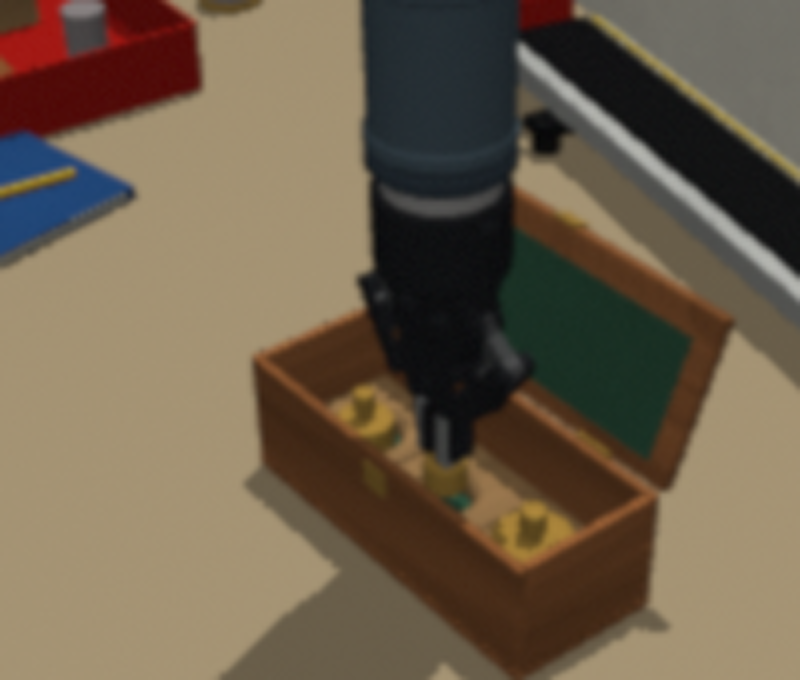

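It's just above the middle recess, with felt showing at (457,500). I'll correct by 0.8 mm and lower it.

Emit:
send_rows:
  rot:
    - [0, 0, 0]
    - [0, 0, 0]
    - [0, 0, 0]
    - [0, 0, 0]
    - [0, 0, 0]
  offset:
    - [0.1, 0.06, 0.4]
    - [0, 0, 0.5]
    - [0, 0, 0.4]
    - [0, 0, 0.2]
    - [0, 0, 0]
  jaw: [0.3, 0.3, 0.3, 0.3, 0.3]

```text
time: 25.9
eef_pos: [0.5647, 0.115, 0.0128]
eef_rot: [2.448, -1.968, -0.001]
contact_force: [-0.2, -0.3, -1.5]
width: 0.0106
```

Emit:
send_rows:
  rot:
    - [0, 0, 0]
    - [0, 0, 0]
    - [0, 0, 0]
  offset:
    - [0, 0, 0.2]
    - [0, 0, 0]
    - [0, 0, 0]
  jaw: [0.3, 0.3, 0.3]

```text
time: 26.2
eef_pos: [0.5652, 0.1151, 0.0114]
eef_rot: [-2.448, 1.969, -0.0]
contact_force: [0.8, 0.3, -1.1]
width: 0.0105
```

Emit:
send_rows:
  rot:
    - [0, 0, 0]
    - [0, 0, 0]
    - [0, 0, 0]
  offset:
    - [0, 0, 0.15]
    - [0, 0, 0]
    - [0, 0, 0]
  jaw: [0.3, 0.3, 0.3]

```text
time: 26.5
eef_pos: [0.5655, 0.1151, 0.0109]
eef_rot: [-2.448, 1.969, -0.001]
contact_force: [-2.7, 0.3, 8.4]
width: 0.0104
```

Seated at 0.0109, as expected. Release it, go up, and check.

Emit:
send_rows:
  rot:
    - [0, 0, 0]
    - [0, 0, 0]
    - [0, 0, 0]
    - [0, 0, 0]
    - [0, 0, 0]
  offset:
    - [0, 0, -0.1]
    - [0, 0, 0]
    - [0, 0, 0]
    - [0, 0, 0]
    - [0, 0, 0]
  jaw: [0.3, 0.3, 2, 3, 3]

```text
time: 27.0
eef_pos: [0.5651, 0.115, 0.0108]
eef_rot: [2.448, -1.969, -0.0]
contact_force: [0.8, -0.5, -0.2]
width: 0.0302
```

Emit:
send_rows:
  rot:
    - [0, 0, 0]
    - [0, 0, 0]
    - [0, 0, 0]
    - [0, 0, 0]
    - [0, 0, 0]
  offset:
    - [0, 0, -1]
    - [0, 0, -2]
    - [0, 0, -4]
    - [0, 0, -4]
    - [0, 0, -4]
  jaw: [3, 3, 3, 3, 3]

```text
time: 27.5
eef_pos: [0.5649, 0.115, 0.1631]
eef_rot: [-2.448, 1.968, -0.0]
contact_force: [0.8, -0.2, 0.4]
width: 0.0298
```

```bash
python3 -c "
from h import *
snap('g1',(200,400,60,230),f=4)
go(.56,-.10,.2)"
```

```text
t 27.55 p [0.5691 0.1162 0.1701] w 0.0296 F [2.7 1.  5. ]
total cm [20.92  5.5  -3.06] rows 5 each [ 4.18  1.1  -0.61] rot [-0.62  0.02 -0.01]
```

View pics/side_g1.png

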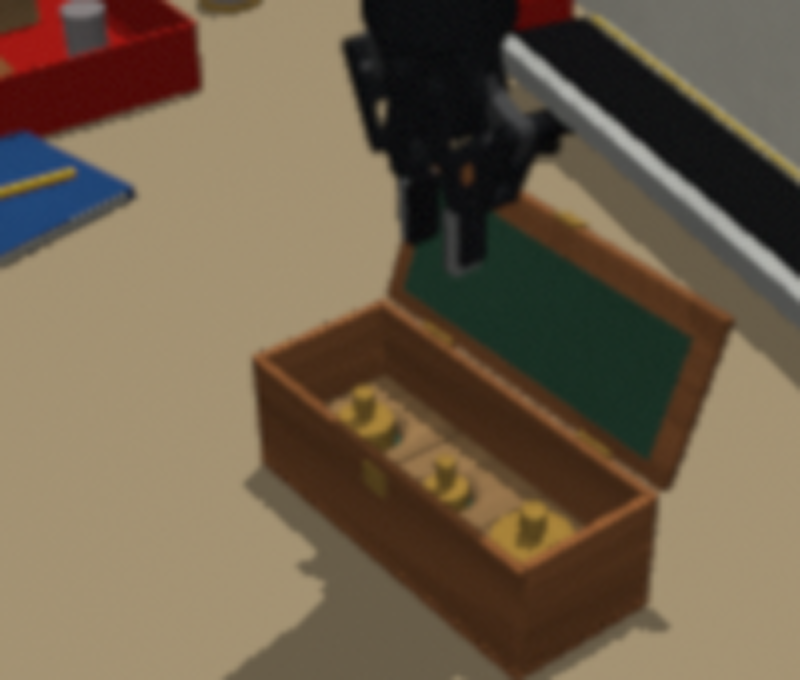

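All three are in and upright at zooms (365,415), (447,480) and (532,530), with the lid open. Now for the lid: shut the jaws, go up over it and come down behind.

Emit:
send_rows:
  rot:
    - [0, 0, 0]
    - [0, 0, 0]
    - [0, 0, 0]
    - [0, 0, 0]
    - [0, 0, 0]
  offset:
    - [0, 0, -3]
    - [0, 0, -3]
    - [0, 0, 0]
    - [0, 0, 0]
    - [0, 0, 0]
  jaw: [0, 0, 0, 0, 0]

```text
time: 28.05
eef_pos: [0.5644, 0.1148, 0.2201]
eef_rot: [2.447, -1.968, -0.001]
contact_force: [0.5, -0.6, -0.4]
width: -0.0002
```

```bash
cat >> h.py <<'E'
C=np.array([.5655,.1153]); ax=np.array([np.cos(np.radians(12.4)),np.sin(np.radians(12.4))])
def goc(xc,tipz,off=.029):   # target finger centre at case x, actual tip z
    w=C+ax*xc; go(w[0],w[1],tipz-off)
E
python3 -c "
from h import *
goc(.125,.245)
z=dict(np.load('side_g1.npz'));P=cloud(z);hsv=cv2.cvtColor(z['p'],cv2.COLOR_RGB2HSV)
q=P[(hsv[...,0]>5)&(hsv[...,0]<95)&(hsv[...,1]>90)&(P[...,2]>.09)&(np.hypot(P[...,0]-.62,P[...,1]-.13)<.17)]
xc=(q[:,:2]-C)@ax
k=abs(((q[:,:2]-C)@np.array([-ax[1],ax[0]])))<.13
print(np.polyfit(q[k,2],xc[k],1), np.percentile(q[k,2],99.5), np.percentile(xc[k],99.5))
"
```

```text
t 28.05 p [0.5644 0.1148 0.2201] w -0.0002 F [ 0.5 -0.6 -0.4]
total cm [ -0.03 -12.62   0.39] rows 3 each [-0.01 -4.21  0.13] rot [ 0.09 -0.01 -0.  ]
[0.21368958 0.03962537] 0.24425698576032037 0.09275984076779241
```

Emit:
send_rows:
  rot:
    - [0, 0, 0]
    - [0, 0, 0]
    - [0, 0, 0]
    - [0, 0, 0]
    - [0, 0, 0]
  offset:
    - [0, -3, 0]
    - [0, -4, 0]
    - [0, -4, 0]
    - [0, -1.8, 0]
    - [0, 0, 0]
  jaw: [0, 0, 0, 0, 0]

```text
time: 28.55
eef_pos: [0.6909, 0.1428, 0.2183]
eef_rot: [2.447, -1.968, -0.003]
contact_force: [-0.1, -0.8, -1.0]
width: -0.0001
```

Emit:
send_rows:
  rot:
    - [0, 0, 0]
    - [0, 0, 0]
    - [0, 0, 0]
  offset:
    - [0, 0, 0]
    - [0, 0, 0]
    - [0, 0, 0]
  jaw: [0, 0, 0]

```text
time: 28.85
eef_pos: [0.6893, 0.1422, 0.221]
eef_rot: [2.448, -1.968, -0.0]
contact_force: [-0.5, -0.5, -0.6]
width: 0.0
```

```bash
python3 -c "
from h import *
snap('h1',(250,450,20,180),f=4)
goc(.125,.150)
"
```

```text
t 28.90 p [0.6895 0.1422 0.2212] w -0.0001 F [ 0.3  0.3 -0.2]
total cm [-0.03  0.18 10.02] rows 3 each [-0.01  0.06  3.34] rot [ 0.01 -0.01 -0.01]
```

View pics/side_h1.png

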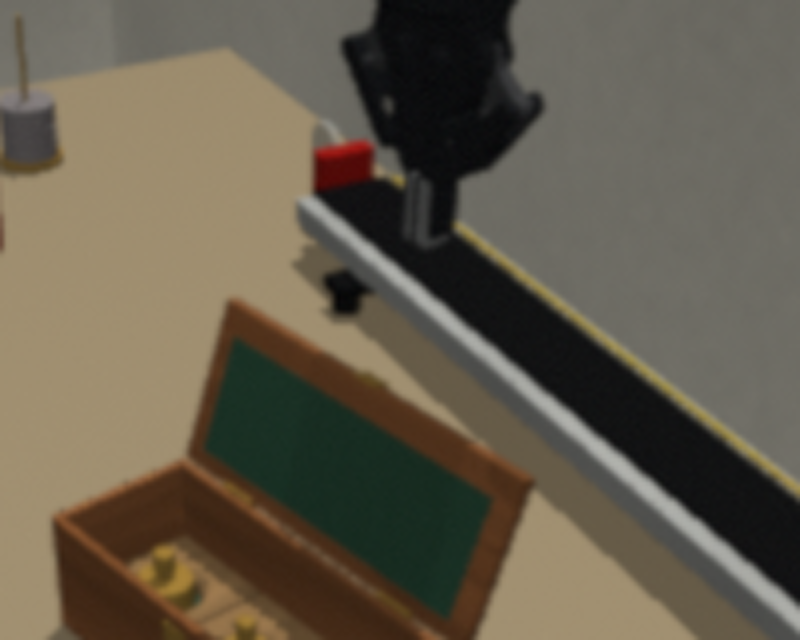

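The shut fingers are above and beyond the lid's free edge, with the tip at zoom (430,245). Going down behind the lid.

Emit:
send_rows:
  rot:
    - [0, 0, 0]
    - [0, 0, 0]
    - [0, 0, 0]
    - [0, 0, 0]
    - [0, 0, 0]
  offset:
    - [0, 0, 2.5]
    - [0, 0, 3]
    - [0, 0, 3]
    - [0, 0, 1.2]
    - [0, 0, 0]
  jaw: [0, 0, 0, 0, 0]

```text
time: 29.4
eef_pos: [0.6886, 0.142, 0.1223]
eef_rot: [2.446, -1.967, -0.003]
contact_force: [-0.2, 0.4, -0.9]
width: -0.0
```

Emit:
send_rows:
  rot:
    - [0, 0, 0]
    - [0, 0, 0]
    - [0, 0, 0]
  offset:
    - [0, 0, 0]
    - [0, 0, 0]
    - [0, 0, 0]
  jaw: [0, 0, 0]

```text
time: 29.7
eef_pos: [0.6911, 0.1427, 0.1256]
eef_rot: [-2.446, 1.968, -0.002]
contact_force: [-0.1, -0.4, -0.1]
width: 0.0001
```

```bash
python3 -c "
from h import *
snap('h2',(250,450,20,180),f=4)
goc(.071,.155)
"
```

```text
t 29.75 p [0.6909 0.1427 0.1253] w -0.0002 F [1.2 0.7 0.5]
total cm [-0.02  5.74 -0.08] rows 2 each [-0.01  2.87 -0.04] rot [-0.12 -0.   -0.01]
```

View pics/side_h2.png

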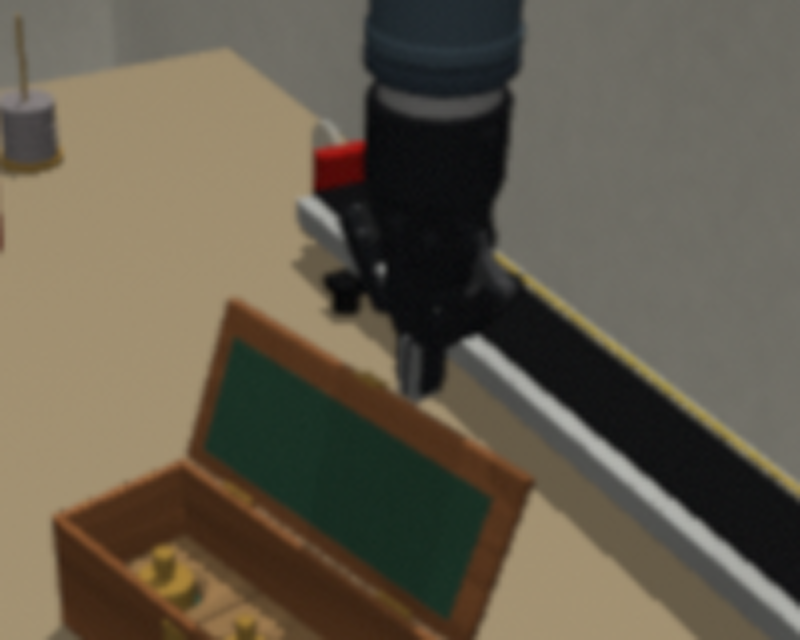

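```bash
python3 -c "
from h import *
z=dict(np.load('side_h2.npz'));P=cloud(z)
for X in((.691,.1427,.154),(.691,.1427,.175),(.691,.1427,.19)):
  print(X,((proj(z,X)-(250,20))*4).round(0))
for v in range(345,410,6):
  u=412; print(v,P[20+v//4,250+u//4].round(3))
"
```

```text
(0.691, 0.1427, 0.154) [417. 395.]
(0.691, 0.1427, 0.175) [419. 362.]
(0.691, 0.1427, 0.19) [421. 338.]
345 [0.681 0.135 0.193]
351 [ 0.23  -0.579  0.667]
357 [0.682 0.138 0.184]
363 [0.682 0.136 0.182]
369 [0.68  0.133 0.179]
375 [0.681 0.134 0.176]
381 [0.681 0.134 0.171]
387 [0.682 0.134 0.168]
393 [0.682 0.134 0.163]
399 [0.681 0.132 0.161]
405 [0.663 0.104 0.177]
```

The measured tip is at z ≈ 0.155 and the lid edge at z ≈ 0.177, so the finger is behind the lid and 2 cm below its edge. Pulling forward.

Emit:
send_rows:
  rot:
    - [0, 0, 0]
    - [0, 0, 0]
    - [0, 0, 0]
    - [0, 0, 0]
    - [0, 0, 0]
  offset:
    - [0, 1, 0]
    - [0, 1.2, 0]
    - [0, 1.2, 0]
    - [0, 1.2, 0]
    - [0, 1.1, 0]
  jaw: [0, 0, 0, 0, 0]

```text
time: 30.25
eef_pos: [0.6362, 0.1307, 0.1257]
eef_rot: [-2.445, 1.966, -0.005]
contact_force: [2.3, 0.3, 0.8]
width: 0.0001
```

```bash
python3 -c "
from h import *
snap('h3',(230,430,20,180),f=4)
goc(.030,.156)
"
```

```text
t 30.30 p [0.6344 0.1303 0.1255] w -0.0001 F [ 0.  -0.2  1.6]
total cm [-0.01  4.05 -0.16] rows 1 each [-0.01  4.05 -0.16] rot [-0.16 -0.   -0.01]
```

View pics/side_h3.png

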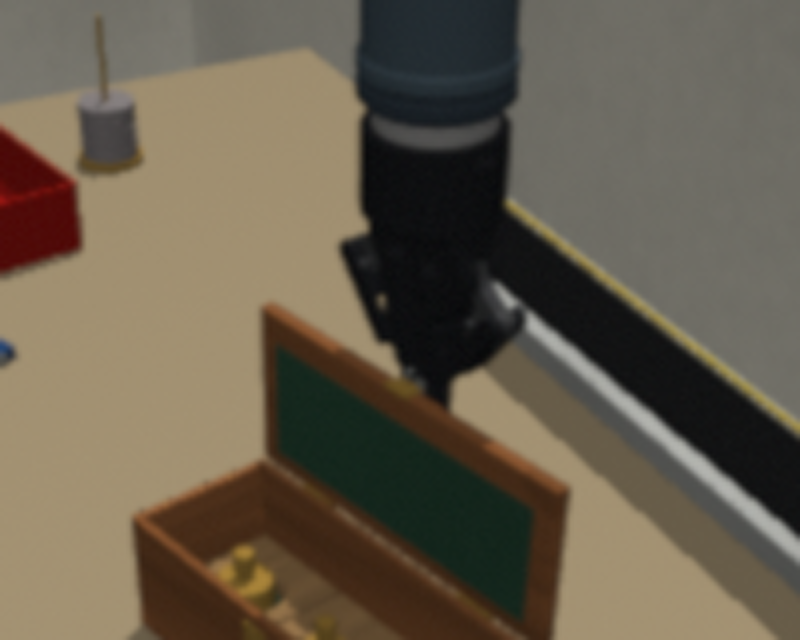

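The lid is upright and moving with the finger. Following the arc.

Emit:
send_rows:
  rot:
    - [0, 0, 0]
    - [0, 0, 0]
    - [0, 0, 0]
    - [0, 0, 0]
    - [0, 0, 0]
  offset:
    - [0, 1, 0]
    - [0, 1, 0]
    - [0, 1, 0]
    - [0, 1, 0.1]
    - [0, 0, 0]
  jaw: [0, 0, 0, 0, 0]

```text
time: 30.8
eef_pos: [0.5929, 0.121, 0.1222]
eef_rot: [2.446, -1.967, -0.003]
contact_force: [0.6, -0.3, 0.8]
width: -0.0001
```

```bash
python3 -c "
from h import *
snap('h4',(230,430,20,180),f=4)
goc(.0115,.146)
goc(-.003,.131)
"
```

```text
t 30.85 p [0.5935 0.1212 0.1223] w -0.0000 F [ 0.2 -0.1  0. ]
total cm [-0.03  1.71  0.53] rows 1 each [-0.03  1.71  0.53] rot [ 0.18 -0.02 -0.  ]
t 30.85 p [0.5935 0.1212 0.1223] w -0.0000 F [ 0.2 -0.1  0. ]
total cm [-0.03  3.16  2.04] rows 1 each [-0.03  3.16  2.04] rot [ 0.18 -0.02 -0.  ]
```

View pics/side_h4.png

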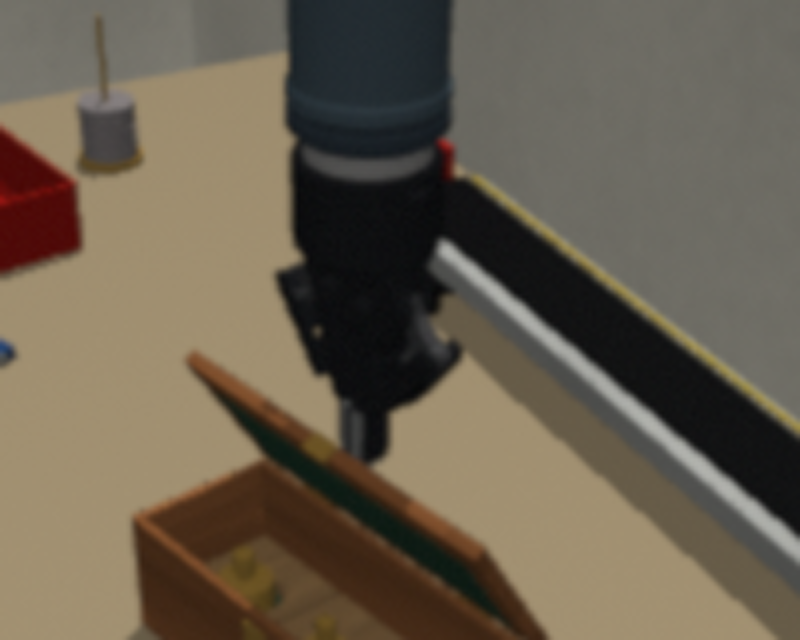

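Emit:
send_rows:
  rot:
    - [0, 0, 0]
    - [0, 0, 0]
    - [0, 0, 0]
    - [0, 0, 0]
    - [0, 0, 0]
  offset:
    - [0, 0.85, 0.25]
    - [0, 0.85, 0.3]
    - [0, 0.75, 0.75]
    - [0, 0.7, 0.75]
    - [0, 0, 0]
  jaw: [0, 0, 0, 0, 0]

```text
time: 31.35
eef_pos: [0.5621, 0.1143, 0.1008]
eef_rot: [2.446, -1.966, -0.004]
contact_force: [-0.8, 0.0, -0.2]
width: -0.0001
```

```bash
python3 -c "
from h import *
snap('h5',(230,430,20,180),f=4)
goc(-.0135,.112)
goc(-.019,.092)
"
```

```text
t 31.40 p [0.5629 0.1145 0.1013] w -0.0000 F [-0.3  0.1  1.5]
total cm [-0.03  1.08  1.83] rows 1 each [-0.03  1.08  1.83] rot [ 0.18 -0.01  0.  ]
t 31.40 p [0.5629 0.1145 0.1013] w -0.0000 F [-0.3  0.1  1.5]
total cm [-0.03  1.62  3.83] rows 1 each [-0.03  1.62  3.83] rot [ 0.18 -0.01  0.  ]
```

View pics/side_h5.png

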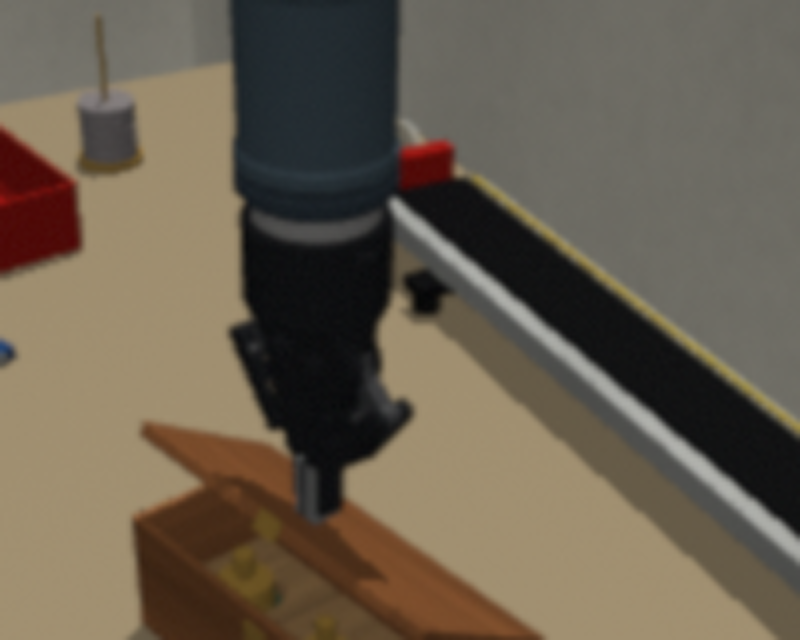

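The lid is about 30° open. I'll keep pressing it down, slowing near the rim.

Emit:
send_rows:
  rot:
    - [0, 0, 0]
    - [0, 0, 0]
    - [0, 0, 0]
    - [0, 0, 0]
    - [0, 0, 0]
  offset:
    - [0, 0.6, 0.9]
    - [0, 0.5, 0.9]
    - [0, 0.4, 0.8]
    - [0, 0.1, 0.6]
    - [0, 0, 0]
  jaw: [0, 0, 0, 0, 0]

```text
time: 31.9
eef_pos: [0.5475, 0.1111, 0.069]
eef_rot: [2.446, -1.967, -0.003]
contact_force: [-0.6, 0.1, -0.3]
width: -0.0001
```

Emit:
send_rows:
  rot:
    - [0, 0, 0]
    - [0, 0, 0]
    - [0, 0, 0]
  offset:
    - [0, 0, 0.2]
    - [0, 0, 0.2]
    - [0, 0, 0]
  jaw: [0, 0, 0]

```text
time: 32.2
eef_pos: [0.5489, 0.1114, 0.0662]
eef_rot: [2.448, -1.968, -0.0]
contact_force: [0.0, 0.3, 0.0]
width: 0.0002
```

```bash
python3 -c "
from h import *
snap('h6',(230,430,60,220),f=4)
goc(-.019,.092)
"
```

```text
t 32.25 p [0.5491 0.1115 0.0663] w -0.0001 F [-0.   0.3 -0.1]
total cm [-0.02  0.21  0.33] rows 1 each [-0.02  0.21  0.33] rot [-0.   -0.   -0.01]
```

View pics/side_h6.png

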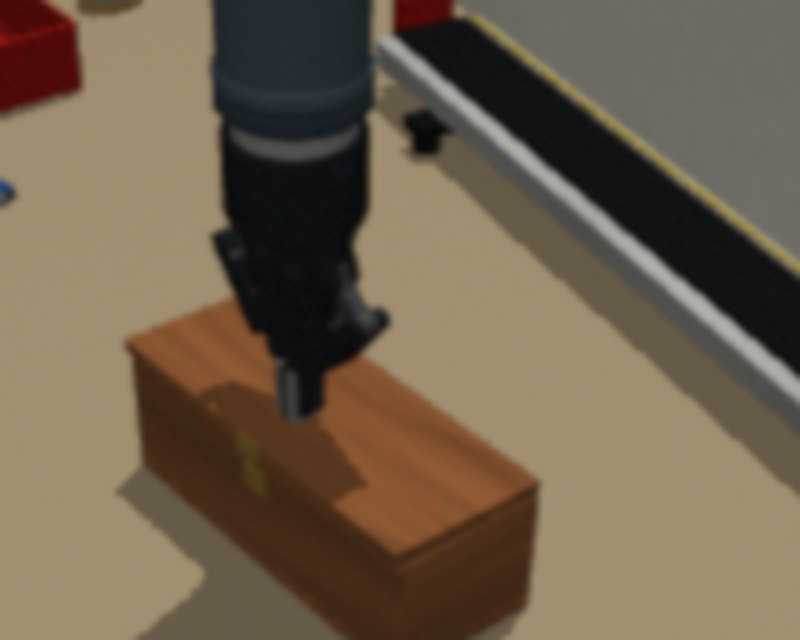

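It's nearly shut, so I'll press on until the rim pushes back.

Emit:
send_rows:
  rot:
    - [0, 0, 0]
    - [0, 0, 0]
    - [0, 0, 0]
  offset:
    - [0, 0, 0.3]
    - [0, 0, 0]
    - [0, 0, 0]
  jaw: [0, 0, 0]

```text
time: 32.55
eef_pos: [0.549, 0.1115, 0.0633]
eef_rot: [-2.448, 1.969, 0.0]
contact_force: [0.1, 1.2, -0.2]
width: 0.0002
```

Emit:
send_rows:
  rot:
    - [0, 0, 0]
    - [0, 0, 0]
    - [0, 0, 0]
  offset:
    - [0, 0, 0.15]
    - [0, 0, 0]
    - [0, 0, 0]
  jaw: [0, 0, 0]

```text
time: 32.85
eef_pos: [0.5492, 0.1115, 0.0627]
eef_rot: [-2.448, 1.969, -0.001]
contact_force: [-3.3, -1.2, 8.5]
width: -0.0001
```

Emit:
send_rows:
  rot:
    - [0, 0, 0]
    - [0, 0, 0]
    - [0, 0, 0]
  offset:
    - [0, 0, 0.1]
    - [0, 0, 0]
    - [0, 0, 0]
  jaw: [0, 0, 0]

```text
time: 33.15
eef_pos: [0.5492, 0.1115, 0.0626]
eef_rot: [2.448, -1.969, 0.001]
contact_force: [-4.9, -1.8, 17.8]
width: 0.0002
```

The rim pushed back at 18 N with no more movement, so the lid is shut. Retracting and checking.

Emit:
send_rows:
  rot:
    - [0, 0, 0]
    - [0, 0, 0]
    - [0, 0, 0]
    - [0, 0, 0]
    - [0, 0, 0]
  offset:
    - [0, 0, -1]
    - [0, 0, -3]
    - [0, 0, -4]
    - [0, 0, -3]
    - [0, 0, -1]
  jaw: [0, 0, 0, 0, 0]

```text
time: 33.65
eef_pos: [0.5511, 0.1121, 0.1845]
eef_rot: [-2.444, 1.966, -0.006]
contact_force: [-0.3, -0.2, 0.1]
width: 0.0001
```

Emit:
send_rows:
  rot:
    - [0, 0, 0]
    - [0, 0, 0]
    - [0, 0, 0]
    - [0, 0, 0]
    - [0, 0, 0]
  offset:
    - [0, 2, -1]
    - [0, 3, 0]
    - [0, 3, 0]
    - [0, 2, 0]
    - [0, 0, 0]
  jaw: [0, 0, 0, 0, 0]

```text
time: 34.15
eef_pos: [0.4485, 0.089, 0.1902]
eef_rot: [2.446, -1.967, -0.002]
contact_force: [0.5, 0.5, 0.7]
width: 0.0001
```

Run:
```python
from h import *
snap('i1',(230,480,80,360),f=2)
snap('i1',(170,470,110,280),f=2.6,n='top')
for n in('side','top'):
    z=dict(np.load(n+'_i1.npz'));P=cloud(z)
    xy=P[...,:2]-C; xc=xy@ax; yc=xy@np.array([-ax[1],ax[0]])
    k=(abs(xc)<.045)&(abs(yc)<.11)&(abs(P[...,2]-.095)<.02)
    A=np.c_[xc[k],yc[k],np.ones(k.sum())]; s=np.linalg.lstsq(A,P[k][:,2],rcond=None)[0]
    print(n,k.sum(),"tilt rad along x,y",s[:2].round(4),"z centre",s[2].round(4))
go(.5,.1,.2)
z0=dict(np.load('side0.npz'));z1=dict(np.load('side_i1.npz'))
for nm,(a,b,c,d) in {"hook":(370,410,305,350),"alu":(420,450,270,310),"white":(352,380,238,268)}.items():
    print(nm,np.abs(z0['p'][c:d,a:b].astype(int)-z1['p'][c:d,a:b]).mean().round(1))
```

```text
side 2351 tilt rad along x,y [0.0003 0.0003] z centre 0.0925
top 2910 tilt rad along x,y [-0.0001 -0.0008] z centre 0.092
t 34.25 p [0.4516 0.09   0.1908] w -0.0002 F [ 0.2  0.2 -0.6]
total cm [ 0.06 -4.94 -0.92] rows 2 each [ 0.03 -2.47 -0.46] rot [-0.02 -0.   -0.01]
hook 0.7
alu 0.7
white 0.8
```

View pics/side_i1.png

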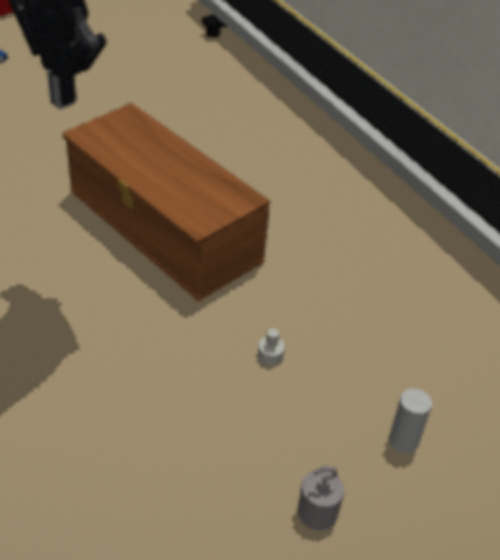

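The lid lies flat, with less than 0.001 rad of tilt and its top at 92 mm. The bystanders are unchanged and the gripper is clear.

Emit:
send_rows:
  rot:
    - [0, 0, 0]
    - [0, 0, 0]
    - [0, 0, 0]
  offset:
    - [0, 0, 0]
    - [0, 0, 0]
    - [0, 0, 0]
  jaw: [0, 0, 0]

```text
time: 34.55
eef_pos: [0.4518, 0.0902, 0.1907]
eef_rot: [-2.448, 1.969, 0.0]
contact_force: [0.2, 0.4, -0.5]
width: -0.0
```

```bash
python3 -c "
from cell import workorder
print(workorder.job_done())"
```

```text
the job is handed in; nothing more can be done
None
```

All three brass weights are in their own recesses, the lid is shut, and I handed the job in at about 34.6 s.

**Weights:** I picked up medium, large and small in turn by their knobs and lowered each until it touched the felt, then let go. Each touched down within 1 mm of the expected height. The last look before closing showed all three upright in their recesses. I didn't measure each weight's distance from its recess centre after letting go.

**Lid:** I swung it over from behind with the shut fingers and pressed it down to 18 N with no further movement. Depth from both cameras shows it flat, with less than 0.001 rad of tilt and its top at 92 mm.

**Bystanders and arm:** the steel hooked weight, the aluminium cylinder and the white look-alike look the same in the side view as in the first picture. The arm ended clear of everything.

**What disagreed:**
- **Finger height:** the fingertips measured about 30 mm above the reported TCP, so I set heights from the cameras and contact force instead.
- **Grip width:** the jaws read about 3 mm narrower than the knob diameters.
- **Camera offset:** the two cameras differed by about 3 mm in y. I placed the weights using offsets measured within the same view.

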